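Find and weigh down the proud marver pad

ROBOT

A 6-joint arm with a two-finger parallel gripper is mounted at the origin on the work surface. World frame = base frame: x ahead of the robot, y to its left, z up, the work surface at z = 0. Lengths are in mm, angles in rad, forces in N, time in s.
With the tool pointing down it reaches from about 350 to 875 mm from the base axis. Payload 4.2 kg.
Tool frame: the origin (TCP) lies midway between the tips of the shut fingers; the grasp point (between the pads) lies 19 mm behind it; z points along the fingers, y is the line along which they close (so a half turn about z gives the same grasp; the last joint's range is limited). The gripper opens to 85 mm and grips with 20 to 120 N. Pads are 22 mm wide; open, the fingers measure 114 mm over their backs; the gripper's body (76 mm by 85 mm) begins 54 mm behind the grasp point. The pads swing forward as they close: fully open they stand 13 mm farther back than shut.
Start: joints at [1.514, 0.385, 0.008, 0, -1.194, -0.259], TCP at [194.078, 594.082, 231.312] pointing down, gripper open.
Joint ranges: [-3.14, 3.14], [-1.21, 2.06], [-1.07, 1.41], [-3.16, 2.05], [-2.99, -0.16], [-3.1, 3.1]. Speed limits (rad/s): [2.79, 2.79, 3.14, 3.14, 3.14, 3.14].

INTERFACE

Orientations are given as a unit quaternion [x, y, z, w].
In Python, from bench import sensors, get_image, camera_params, job_done gives the robot as it stands.
- The arm moves only by the tool servo_tool, never from a script. Its argument "motion" is a list of rows, each an object with "travel": the shift along the tool's x, y, z as a fraction of full scale, a list of three; "rot": the turn, a rotation vector about the tool's x, y, z as a fraction of full scale, a list of three; "hand": the opening, from 0 (shut) to 1 (fully open). In form: [{"travel": [x, y, z], "rot": [wx, wy, wz], "hand": hand}, ...]. A call has 1 to 10 rows; each row shifts and turns the commanded pose from where the row before left it, along the tool's axes as they then stand; what a row does not reach is not made up. Full scale, the value 1, is 25 cm for a shift and 360 degrees for a turn. A row lasts 1/12 s, in which the tool goes at most 41.7 mm and 7.16 degrees, less where a joint would pass 70% of its speed; a pose out of reach is approached as far as the arm can. A call with a number of a shift or a turn outside -1 to 1 is refused whole. A call with a gripper value outside its range is refused whole. The fingers move at their own pace and stop on an object; the grip force is fixed at half the most. Time passes only in rows, so rows that do not move let the fingers close. It gives the time, the measured TCP pose, the force, the opening and the grip force at its end, in the units of the state.
- sensors.read_state(): the state, without advancing time (a new reading comes with each control period).
- get_image(name): name is "side" or "top"; returns (picture, depth): 420x560x3 uint8, red, green, blue; 420x560 float32, mm along the optical axis (not along the pixel's ray), 0 where there is no reading.
- camera_params(name): a dict with "camera_matrix" (3x3 intrinsics, pixels), "R" (3x3) and "t" (3): a world point X has camera coordinates R X + t. Camera axes: x right, y down, z forward; pixel columns grow to the right and rows downward; lengths in mm; the calibration is good to about 2 mm. A picture is of the moment at which its call begins. camera_params takes no time and is no camera call.
- job_done(): hands the job in; it is judged then, once.
The state is a dict: "clock": time; "joints": joint angles; "joint_vel": joint speeds; "joint_efforts": joint torques, N m; "position": TCP position; "ee_rot": TCP orientation; "contact_force": force on the tool from outside, world axes, zero at the start; "wrist_torque": the same for the moment, N m; "gripper_width": finger opening in mm; "grasp_force": force on a finger pad.
Only numpy, scipy, OpenCV 4.12 (cv2) and the standard library are available. Lean on these libraries where they do the work, as an engineer would, in place of code of your own. Each camera call takes 0.05 s, during which the arm holds its last target. There are 200 camera calls.

TASK

One of the six graphite pads of the marver tray has been bedded too high and must be weighed down while its cement sets: first move the glass vase off the tray and stand it on the middle of the cork mat without tipping it. Then take the probe and touch its foot on the middle of every pad, the row nearest the robot from its left (+y) to its right and then the far row from left to right, to feel which pad stands proud. Stand the probe back on the bench beside the tray and stack all the steel plates on the proud pad, in one square pile centred on it with edges flush and long sides parallel to the pad's longer (left-right) sides, leaving the other things on the bench alone.

Things in the scene. Friction and masses are not known exactly. Their poses are not given: they have to be found in the camera images.
- slab: steel tray, 190 (x) x 300 (y) x 12 mm, fixed to the bench (its yaw differs by up to 0.12 rad from start to start), carrying six fixed black graphite pads in two rows of three with 6 mm gaps. Origin: centre of its underside, on the bench. Each pad is 80 mm along the tray's x and 90 mm along its y; five are 14 mm thick (top 26 mm above the bench), one stands 5 mm proud (19 mm thick, top 31 mm above the bench)
- spot1 (a point): middle of the pad place in the row nearest the robot, left (+y); this point is fixed to the tray at the height of an ordinary pad's top (26 mm above the bench), whichever pad lies there; axes as the tray's
- spot2 (a point): middle of the pad place in the row nearest the robot, middle; this point is fixed to the tray at the height of an ordinary pad's top (26 mm above the bench), whichever pad lies there; axes as the tray's
- spot3 (a point): middle of the pad place in the row nearest the robot, right (-y); this point is fixed to the tray at the height of an ordinary pad's top (26 mm above the bench), whichever pad lies there; axes as the tray's
- spot4 (a point): middle of the pad place in the row away from the robot, left (+y); this point is fixed to the tray at the height of an ordinary pad's top (26 mm above the bench), whichever pad lies there; axes as the tray's
- spot5 (a point): middle of the pad place in the row away from the robot, middle; this point is fixed to the tray at the height of an ordinary pad's top (26 mm above the bench), whichever pad lies there; axes as the tray's
- spot6 (a point): middle of the pad place in the row away from the robot, right (-y); this point is fixed to the tray at the height of an ordinary pad's top (26 mm above the bench), whichever pad lies there; axes as the tray's
- plate1: loose bare steel weight plate, 54 (x) x 84 (y) x 20 mm thick, about 0.7 kg; two to four plates are present. Origin: centre of its underside. Grip it across its 54 mm
- plate2: loose bare steel weight plate, 54 (x) x 84 (y) x 20 mm thick, about 0.7 kg; two to four plates are present. Origin: centre of its underside. Grip it across its 54 mm
- plate3: loose bare steel weight plate, 54 (x) x 84 (y) x 20 mm thick, about 0.7 kg; two to four plates are present. Origin: centre of its underside. Grip it across its 54 mm
- plate4: loose bare steel weight plate, 54 (x) x 84 (y) x 20 mm thick, about 0.7 kg; two to four plates are present. Origin: centre of its underside. Grip it across its 54 mm
- probe: hand touch probe that stands by itself: a flat round steel foot, 56 mm across and 12 mm thick, with an upright stem 22 mm across from 12 to 90 mm height (black sleeve from 48 to 78 mm), 0.32 kg. Origin: centre of the foot's underside, z up the stem
- vase1: finished amber glass vase standing on one of the pads (exactly one of vase1 and vase2 is present; they look alike): foot 52 mm across, belly 64 mm up to 50 mm height, neck 28 mm across from 54 mm up, lip 38 mm across at 112 mm (look only, the neck goes on straight for the fingers), 0.28 kg. Origin: centre of its underside
- vase2: finished amber glass vase standing on one of the pads (exactly one of vase1 and vase2 is present; they look alike): foot 52 mm across, belly 64 mm up to 50 mm height, neck 28 mm across from 54 mm up, lip 38 mm across at 112 mm (look only, the neck goes on straight for the fingers), 0.28 kg. Origin: centre of its underside
- mat: fixed round cork mat, 110 mm across and 4 mm thick, on the bench to one side of the tray. Origin: centre of its underside
- shears: bystander, leave alone: steel glass shears lying on the bench at the left, about 190 mm long. Origin: its underside
- jacks: bystander, leave alone: steel jacks (big tongs) lying on the bench between robot and tray, about 220 mm long. Origin: its underside
- paddle: bystander, leave alone: wooden paddle lying beyond the tray, about 240 mm long. Origin: its underside
- jar: bystander, leave alone: closed jar, 66 mm across and 85 mm tall. Origin: its underside
- mug: bystander, leave alone: white mug, 80 mm across and 80 mm tall. Origin: its underside
- block_mould: bystander, leave alone: square wooden mould block, 100 x 90 x 50 mm. Origin: its underside
Things that resemble listed ones, but are neither listed nor needed, are in the scene too. Leave any red or turquoise look-alike of the plate1 alone.

How it is judged (in metres and radians):
On the way, in this order (a step that is already met when the one before it is completed fails the run):
1. the vase stands on the cork mat, let go (horizontal distance between each of vase1, vase2 and mat below 0.03 m and angle between each of vase1, vase2's own z axis and vertical below 0.12 rad and height (world z) of each of vase1, vase2 below 0.008 m and contact force between the fingers and vase1 below 0.1 N and contact force between the fingers and vase2 below 0.1 N), for 0.2 s.
2. the probe's foot touches the pad in the row nearest the robot, left (+y) (horizontal distance between probe and spot1 below 0.028 m and (contact force between probe and pad_a_c0 above 0.8 N or contact force between probe and pad_b_c0 above 0.8 N or contact force between probe and pad_c_c0 above 0.8 N or contact force between probe and pad_d_c0 above 0.8 N or contact force between probe and pad_e_c0 above 0.8 N or contact force between probe and pad_f_c0 above 0.8 N)), for 0.05 s.
3. the probe's foot touches the pad in the row nearest the robot, middle (horizontal distance between probe and spot2 below 0.028 m and (contact force between probe and pad_a_c0 above 0.8 N or contact force between probe and pad_b_c0 above 0.8 N or contact force between probe and pad_c_c0 above 0.8 N or contact force between probe and pad_d_c0 above 0.8 N or contact force between probe and pad_e_c0 above 0.8 N or contact force between probe and pad_f_c0 above 0.8 N)), for 0.05 s.
4. the probe's foot touches the pad in the row nearest the robot, right (-y) (horizontal distance between probe and spot3 below 0.028 m and (contact force between probe and pad_a_c0 above 0.8 N or contact force between probe and pad_b_c0 above 0.8 N or contact force between probe and pad_c_c0 above 0.8 N or contact force between probe and pad_d_c0 above 0.8 N or contact force between probe and pad_e_c0 above 0.8 N or contact force between probe and pad_f_c0 above 0.8 N)), for 0.05 s.
5. the probe's foot touches the pad in the row away from the robot, left (+y) (horizontal distance between probe and spot4 below 0.028 m and (contact force between probe and pad_a_c0 above 0.8 N or contact force between probe and pad_b_c0 above 0.8 N or contact force between probe and pad_c_c0 above 0.8 N or contact force between probe and pad_d_c0 above 0.8 N or contact force between probe and pad_e_c0 above 0.8 N or contact force between probe and pad_f_c0 above 0.8 N)), for 0.05 s.
6. the probe's foot touches the pad in the row away from the robot, middle (horizontal distance between probe and spot5 below 0.028 m and (contact force between probe and pad_a_c0 above 0.8 N or contact force between probe and pad_b_c0 above 0.8 N or contact force between probe and pad_c_c0 above 0.8 N or contact force between probe and pad_d_c0 above 0.8 N or contact force between probe and pad_e_c0 above 0.8 N or contact force between probe and pad_f_c0 above 0.8 N)), for 0.05 s.
7. the probe's foot touches the pad in the row away from the robot, right (-y) (horizontal distance between probe and spot6 below 0.028 m and (contact force between probe and pad_a_c0 above 0.8 N or contact force between probe and pad_b_c0 above 0.8 N or contact force between probe and pad_c_c0 above 0.8 N or contact force between probe and pad_d_c0 above 0.8 N or contact force between probe and pad_e_c0 above 0.8 N or contact force between probe and pad_f_c0 above 0.8 N)), for 0.05 s.
At the end, for the whole second after the job is handed in: all plates lie flat in one pile on the proud pad, each within 15 mm of its centre, 10 mm of every other plate and 0.12 rad of the tray's y axis; the vase stands within 30 mm of the mat's centre, the probe upright on the bench off the tray; all released, at rest (all of step 1 and (height (world z) of plate1 between 0.0288 and 0.0332 m or height (world z) of plate1 between 0.0488 and 0.0532 m or height (world z) of plate1 between 0.0688 and 0.0732 m or height (world z) of plate1 between 0.0888 and 0.0932 m) and angle between each of plate1, plate2, plate3, plate4's own z axis and vertical below 0.05 rad and angle between the y axis of each of plate1, plate2, plate3, plate4 and the y axis of slab, either way round below 0.12 rad and linear speed of each of plate1, plate2, plate3, plate4, vase1, vase2, probe below 0.02 m/s and (height (world z) of plate2 between 0.0288 and 0.0332 m or height (world z) of plate2 between 0.0488 and 0.0532 m or height (world z) of plate2 between 0.0688 and 0.0732 m or height (world z) of plate2 between 0.0888 and 0.0932 m) and (height (world z) of plate3 between 0.0288 and 0.0332 m or height (world z) of plate3 between 0.0488 and 0.0532 m or height (world z) of plate3 between 0.0688 and 0.0732 m or height (world z) of plate3 between 0.0888 and 0.0932 m) and (height (world z) of plate4 between 0.0288 and 0.0332 m or height (world z) of plate4 between 0.0488 and 0.0532 m or height (world z) of plate4 between 0.0688 and 0.0732 m or height (world z) of plate4 between 0.0888 and 0.0932 m) and (horizontal distance between each of plate1, plate2, plate3, plate4 and spot1 below 0.015 m or horizontal distance between each of plate1, plate2, plate3, plate4 and spot2 below 0.015 m or horizontal distance between each of plate1, plate2, plate3, plate4 and spot3 below 0.015 m or horizontal distance between each of plate1, plate2, plate3, plate4 and spot4 below 0.015 m or horizontal distance between each of plate1, plate2, plate3, plate4 and spot5 below 0.015 m or horizontal distance between each of plate1, plate2, plate3, plate4 and spot6 below 0.015 m) and horizontal distance between each of plate2, plate3, plate4 and plate1 below 0.01 m and horizontal distance between each of plate3, plate4 and plate2 below 0.01 m and horizontal distance between plate4 and plate3 below 0.01 m and angle between probe's own z axis and vertical below 0.1 rad and height (world z) of probe below 0.006 m); the robot touches nothing.
It fails at once if the vase is tipped over (angle between any of vase1, vase2's own z axis and vertical above 0.7 rad).
It fails at once if a bystander (shears, jacks, paddle, jar, mug, mould block) is moved more than 50 mm (distance of any of shears, jacks, paddle, jar, mug, block_mould from where it was at the start of the episode above 0.05 m).
Of vase1, vase2 only 1 to 1 are there at a start; the rules pass over those that are not, and their reading is None.
Of plate1, plate2, plate3, plate4 only 2 to 4 are there at a start; the rules pass over those that are not, and their reading is None.
At some moment in a run one of plate1, plate2, plate3, plate4 may be knocked a few centimetres aside while the robot is not near it.
It also fails if it takes over 210 s, if anything falls off the work surface, if the arm or the gripper's body presses on something with over 40 N, if the wrist force passes 120 N, or if a joint passes its speed limit or range.

## Working session

There is one attempt and no reset: what is moved stays moved. The work goes in short steps, Python scripts to look and compute and a tool call to move; the robot and the scene stay as the last step left them, time stands still between calls to the robot, and variables do not carry over. Pictures are saved under pics/ and viewed, at most 14 in all, crops included, and the job is handed in when it is done.

Besides the shell and the picture viewer there is one more tool, called after "Emit:" in YAML: its name, and indented under it one key for each argument. servo_tool: Moves the arm, as the interface text tells. Its arguments: {"type":"object","properties":{"motion":{"type":"array"}},"required":["motion"]}

```bash
ls; mkdir -p pics
cat > h.py <<'E'
import numpy as np,cv2
from bench import sensors,get_image,camera_params,job_done
def cloud(n):
    im,d=get_image(n);p=camera_params(n);K=np.array(p["camera_matrix"]);R=np.array(p["R"]);t=np.array(p["t"])
    v,u=np.mgrid[:420,:560];d=d.astype(float)
    c=np.stack([(u-K[0,2])/K[0,0]*d,(v-K[1,2])/K[1,1]*d,d],-1)
    X=(c-t)@R; X[d==0]=np.nan
    return im,X
def save(n,im): cv2.imwrite('pics/'+n,im[...,::-1])
E
python3 - <<'E'
from h import *
for n in("top","side"):
    im,X=cloud(n);np.savez(n+'.npz',im=im,X=X);save(n+'0.png',cv2.resize(im,(784,588)))
print(sensors.read_state())
E
```

```text
pics
{'clock': 0.1, 'joints': array([ 1.51359405e+00,  3.85479513e-01,  6.76878624e-03, -4.15400136e-04,
       -1.19403609e+00, -2.58565698e-01]), 'joint_vel': array([ 3.94112966e-05, -1.37241199e-03,  2.29419811e-03,  1.02186188e-03,
       -1.18101862e-03, -3.55223767e-05]), 'joint_efforts': array([-4.53428984e-04, -3.93321025e+01,  1.88928133e+01,  4.19793382e+00,
       -2.60413552e-03,  4.22299891e-06]), 'position': array([193.93864754, 593.59451649, 230.33645332]), 'ee_rot': array([ 9.87549657e-01, -1.57304440e-01, -9.40562473e-05,  9.89713033e-04]), 'contact_force': array([ 0.51377587,  0.00673758, -0.60925847]), 'wrist_torque': array([-0.0087463 , -0.00432889, -0.03268537]), 'grasp_force': 0.0, 'gripper_width': 85.45906450656942}
```

View pics/top0.png

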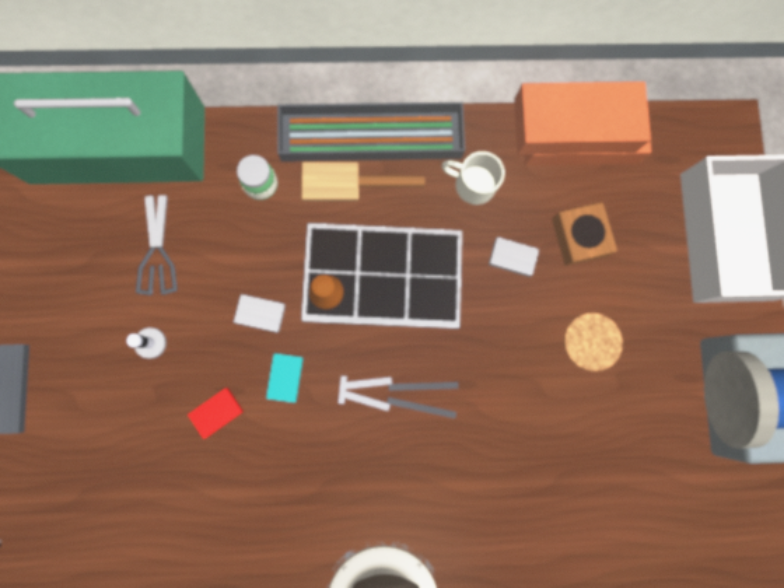

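View pics/side0.png

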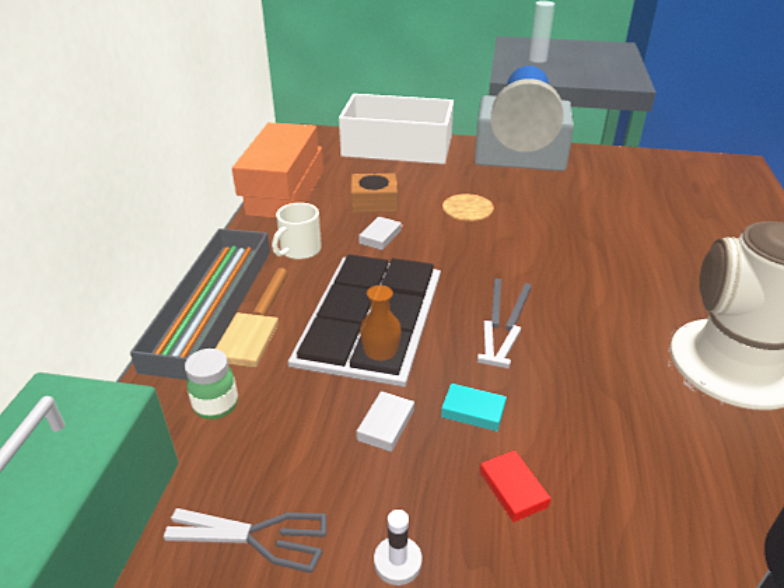

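Top view (784-wide) shows the tray centred at (383,275), the vase on the near-left pad (326,291), the probe at (150,342), the mat at (593,342), and steel plates at (260,313) and (514,256). The red and turquoise look-alikes are at (214,413) and (285,377).

```bash
cat > m.py <<'E'
from h import *
def rect(X,im,u,v,r,zlo,zhi,bright=None):
    m=np.zeros((420,560),bool);m[max(0,v-r):v+r,max(0,u-r):u+r]=1
    m&=(X[...,2]>zlo)&(X[...,2]<zhi)
    if bright is not None: m&=(im.min(-1)>bright)
    n,l,s,c=cv2.connectedComponentsWithStats(m.astype(np.uint8))
    m=l==1+np.argmax(s[1:,4])
    P=X[m]; (c,wh,a)=cv2.minAreaRect(P[:,:2].astype(np.float32))
    if wh[0]>wh[1]: wh=wh[::-1]; a+=90
    # a: angle of short axis from world x
    a=(a+90)%180-90
    return np.round(c,1),np.round(wh,1),round(np.median(P[:,2]),1),round(np.radians(a),3)
E
python3 - <<'E'
from m import *
d=np.load('top.npz');im,X=d['im'],d['X'];s=560/784
P=lambda u,v:(int(u*s),int(v*s))
print('bench z',X[P(300,480)[1],P(300,480)[0]])
print('plate L',rect(X,im,*P(260,313),26,12,40)); print('plate R',rect(X,im,*P(514,256),23,12,40))
# tray: white rim
m=np.zeros((420,560),bool);u0,v0=P(285,210);u1,v1=P(475,340);m[v0:v1,u0:u1]=1
m&=(X[...,2]>6)&(X[...,2]<20)&(im.min(-1)>120)
print('tray',cv2.minAreaRect(X[m][:,:2].astype(np.float32)),np.median(X[m][:,2]))
m2=np.zeros((420,560),bool);m2[v0:v1,u0:u1]=1;m2&=(X[...,2]>20)&(X[...,2]<36)&(im.max(-1)<70)
n,l,st,c=cv2.connectedComponentsWithStats(cv2.erode(m2.astype(np.uint8),np.ones((3,3))))
for i in range(1,n):
    if st[i,4]>200: Q=X[l==i];print('pad',st[i,4],np.round(Q.mean(0),1),np.round(cv2.minAreaRect(Q[:,:2].astype(np.float32))[0],1))
# vase, probe: by height
m=np.zeros((420,560),bool);m[v0:v1,u0:u1]=1
for lo,hi in((110,150),(130,142)):
    Q=X[m&(X[...,2]>lo)&(X[...,2]<hi)];print('vase',lo,len(Q),np.round(Q.mean(0),1),np.round((Q.min(0)+Q.max(0))/2,1))
u,v=P(150,342);m=np.zeros((420,560),bool);m[v-25:v+25,u-28:u+28]=1
Q=X[m&(X[...,2]>84)&(X[...,2]<100)];print('probe top',len(Q),np.round((Q.min(0)+Q.max(0))/2,1))
Q=X[m&(X[...,2]>7)&(X[...,2]<16)&(im.min(-1)>110)];print('foot',len(Q),cv2.minEnclosingCircle(Q[:,:2].astype(np.float32)))
u,v=P(593,342);m=np.zeros((420,560),bool);m[v-30:v+30,u-30:u+30]=1
mm=m&(im[...,1]>110)&(im[...,2]<160);Q=X[mm];print('mat',len(Q),cv2.minEnclosingCircle(Q[:,:2].astype(np.float32)),np.median(Q,0))
# side cam check
d=np.load('side.npz');im,X=d['im'],d['X']
for n,(u,v) in dict(pl=(386,420),pr=(380,232)).items(): print(n,rect(X,im,*P(u,v),28,14,30,120))
for n,(u,v) in dict(vase=(380,300),probe=(398,530)).items():
    u,v=P(u,v);m=np.zeros((420,560),bool);m[v-35:v+40,u-20:u+20]=1;Q=X[m&(X[...,2]>60)];print(n,np.round(Q.mean(0),1),Q[:,2].max())
E
```

```text
bench z [221.79592559 146.90575963  -3.62695081]
plate L (array([529.2, 219.6]), array([53.9, 85. ]), np.float64(19.6), np.float64(-0.244))
plate R (array([ 627. , -268.8]), array([54.9, 84.6]), np.float64(19.4), np.float64(-0.31))
tray ((598.0333862304688, 1.951629638671875), (333.55657958984375, 191.61257934570312), 86.11005401611328) 11.667118125002547
pad 309 [635.2  81.9  25.7] [644.6  77.5]
pad 509 [638.3 -17.3  25.6] [638.6 -18. ]
pad 463 [558.4  -9.9  25.6] [553.8 -12.3]
vase 110 193 [560.5  91.  137.8] [560.5  90.4 138. ]
vase 130 189 [560.8  91.1 137.7] [560.7  90.4 137.5]
probe top 71 [478.1 425.1  88.7]
foot 240 ((478.4352111816406, 424.0893859863281), 28.468158721923828)
mat 1435 ((461.2468566894531, -416.84027099609375), 59.15866470336914) [nan nan nan]
pl (array([526.2, 219.8]), array([54.8, 86.7]), np.float64(19.9), np.float64(-0.245))
pr (array([ 623. , -269.2]), array([55.3, 87.8]), np.float64(19.8), np.float64(-0.313))
vase [554.9 102.9  98.3] 140.16419837179586
probe [475.5 428.2  82.1] 92.98968918942904
```

Run:
```python
from m import *
s=560/784;P=lambda u,v:(int(u*s),int(v*s))
from scipy.optimize import minimize
d=np.load('top.npz');im,X=d['im'],d['X']
u0,v0=P(285,210);u1,v1=P(475,340);W=np.zeros((420,560),bool);W[v0:v1,u0:u1]=1
m=W&(X[...,2]>6)&(X[...,2]<33)&((im.min(-1)>110)|((X[...,2]>9)&(im.max(-1)<90)))
n,l,st,c=cv2.connectedComponentsWithStats(cv2.morphologyEx(m.astype(np.uint8),cv2.MORPH_OPEN,np.ones((3,3))))
k=1+np.argmax(st[1:,4]);Q=X[l==k];r=cv2.minAreaRect(Q[:,:2].astype(np.float32));print('tray',r,st[k,4])
c=np.array(r[0]);a=r[2];a=a if abs(a)<45 else (a-90)
th=np.radians(a);print('yaw',th)
R=np.array([[np.cos(th),-np.sin(th)],[np.sin(th),np.cos(th)]])
Z=X[...,2]
for i,(x,y) in enumerate([(-43,96),(-43,0),(-43,-96),(43,96),(43,0),(43,-96)]):
    p=c+R@[x,y];D=(X[...,:2]-p)@R
    mm=(abs(D[...,0])<30)&(abs(D[...,1])<35)&(Z<40)
    print('spot',i+1,np.round(p,1),mm.sum(),np.round(np.nanpercentile(Z[mm],[10,50,90]),1))
u,v=P(593,342);m=np.zeros((420,560),bool);m[v-30:v+30,u-30:u+30]=1
Q=X[m&(Z>0)&(Z<10)&(im[...,1]>110)&(im[...,2]<170)];Q=Q[~np.isnan(Q[:,0])];print('mat',len(Q),cv2.minAreaRect(Q[:,:2].astype(np.float32)),Q.mean(0))
```

```text
tray ((597.4786376953125, -14.779434204101562), (300.06109619140625, 190.49176025390625), 86.0946044921875) 6526
yaw -0.06816201020392405
spot 1 [561.1  83.9] 171 [22.6 25.7 28.6]
spot 2 [554.6 -11.9] 593 [22.7 25.7 28.3]
spot 3 [ 548.  -107.6] 607 [27.6 30.6 33.1]
spot 4 [646.9  78.1] 578 [22.9 25.6 28.5]
spot 5 [640.4 -17.7] 573 [22.7 25.5 28.3]
spot 6 [ 633.8 -113.5] 574 [22.8 25.7 28.4]
mat 1263 ((460.95025634765625, -416.15057373046875), (113.04782104492188, 110.8307113647461), 67.86200714111328) [ 460.10146768 -415.35891759    3.5787489 ]
```

The high pad is spot3, 5 mm above the rest in the depth map. The tray yaw is -0.068. First I turn the tool to the tray's orientation.

Emit:
servo_tool:
  motion:
    - {"travel": [0,0,0],"rot": [0,0,0.01915],"hand": 1}
    - {"travel": [0,0,0],"rot": [0,0,0.01915],"hand": 1}
    - {"travel": [0,0,0],"rot": [0,0,0.01915],"hand": 1}
    - {"travel": [0,0,0],"rot": [0,0,0.01915],"hand": 1}
    - {"travel": [0,0,0],"rot": [0,0,0.01915],"hand": 1}
    - {"travel": [0,0,0],"rot": [0,0,0.01915],"hand": 1}
    - {"travel": [0,0,0],"rot": [0,0,0.01915],"hand": 1}
    - {"travel": [0,0,0],"rot": [0,0,0.01915],"hand": 1}
    - {"travel": [0,0,0],"rot": [0,0,0.01915],"hand": 1}
    - {"travel": [0,0,0],"rot": [0,0,0.01915],"hand": 1}

```text
clock: 0.93
position: [194.0, 593.7, 230.6]
ee_rot: [0.723, -0.691, 0.0, 0.001]
contact_force: [-0.1, 0.7, -0.4]
gripper_width: 85.2
grasp_force: 0.0
```

Emit:
servo_tool:
  motion:
    - {"travel": [0,0,0],"rot": [0,0,0.01915],"hand": 1}
    - {"travel": [0,0,0],"rot": [0,0,0],"hand": 1}
    - {"travel": [0,0,0],"rot": [0,0,0],"hand": 1}

```text
clock: 1.18
position: [194.0, 593.9, 230.8]
ee_rot: [-0.684, 0.73, -0.0, -0.0]
contact_force: [-1.2, -0.2, 0.1]
gripper_width: 85.4
grasp_force: 0.0
```

```bash
cat > go.py <<'E'
import sys,numpy as np
from scipy.spatial.transform import Rotation as Ro
from bench import sensors
def go(*t,yaw=None):
    s=sensors.read_state();p=np.array(s['position']);R=Ro.from_quat(s['ee_rot']).as_matrix()
    for q in t:
        d=R.T@(np.array(q)-p);print('tool mm',np.round(d,1),'frac',np.round(d/250,4),'rows',round(np.linalg.norm(d)/40,1));p=np.array(q)
    a=np.arctan2(R[1,0],R[0,0]);print('t',s['clock'],'pos',np.round(s['position'],1),'xang',round(a,4),'tilt',np.round(R[:2,2],4),'F',np.round(s['contact_force'],1),'w',round(s['gripper_width'],1),'g',round(s['grasp_force'],1),'q',np.round(s['joints'],2))
    if yaw is not None: print('rot z frac',round(-(yaw-a)/2/np.pi,5))
if __name__=='__main__':
    a=eval(sys.argv[1]);go(*a,yaw=float(sys.argv[2]) if len(sys.argv)>2 else None)
E
python3 go.py "[(560.6,90.5,231),(560.6,90.5,90)]" -1.639
```

```text
tool mm [ 4.782e+02 -3.988e+02  2.000e-01] frac [ 1.9130e+00 -1.5951e+00  8.0000e-04] rows 15.6
tool mm [-1.00e-01 -0.00e+00  1.41e+02] frac [-5.00e-04 -1.00e-04  5.64e-01] rows 3.5
t 1.1833 pos [194.  593.9 230.8] xang -1.6364 tilt [-0.0002 -0.0009] F [-1.2 -0.2  0.1] w 85.4 g 0.0 q [ 1.51  0.39  0.01 -0.   -1.19 -1.58]
rot z frac 0.00041
```

Emit:
servo_tool:
  motion:
    - {"travel": [0.1125,-0.0938,0],"rot": [0,0,0],"hand": 1}
    - {"travel": [0.1125,-0.0938,0],"rot": [0,0,0],"hand": 1}
    - {"travel": [0.1125,-0.0938,0],"rot": [0,0,0],"hand": 1}
    - {"travel": [0.1125,-0.0938,0],"rot": [0,0,0],"hand": 1}
    - {"travel": [0.1125,-0.0938,0],"rot": [0,0,0],"hand": 1}
    - {"travel": [0.1125,-0.0938,0],"rot": [0,0,0],"hand": 1}
    - {"travel": [0.1125,-0.0938,0],"rot": [0,0,0],"hand": 1}
    - {"travel": [0.1125,-0.0938,0],"rot": [0,0,0],"hand": 1}
    - {"travel": [0.1125,-0.0938,0],"rot": [0,0,0],"hand": 1}
    - {"travel": [0.1125,-0.0938,0],"rot": [0,0,0],"hand": 1}

```text
clock: 2.02
position: [409.4, 295.8, 231.5]
ee_rot: [-0.684, 0.73, 0.0, 0.0]
contact_force: [1.2, 1.2, -0.7]
gripper_width: 85.4
grasp_force: 0.0
```

Emit:
servo_tool:
  motion:
    - {"travel": [0.1125,-0.0938,0],"rot": [0,0,0],"hand": 1}
    - {"travel": [0.1125,-0.0938,0],"rot": [0,0,0],"hand": 1}
    - {"travel": [0.1125,-0.0938,0],"rot": [0,0,0],"hand": 1}
    - {"travel": [0.1125,-0.0938,0],"rot": [0,0,0],"hand": 1}
    - {"travel": [0.1125,-0.0938,0],"rot": [0,0,0],"hand": 1}
    - {"travel": [0.1125,-0.0938,0],"rot": [0,0,0],"hand": 1}
    - {"travel": [0.1125,-0.0938,0],"rot": [0,0,0],"hand": 1}
    - {"travel": [0,0,0],"rot": [0,0,0],"hand": 1}
    - {"travel": [0,0,0],"rot": [0,0,0],"hand": 1}

```text
clock: 2.77
position: [559.6, 88.0, 230.6]
ee_rot: [-0.682, 0.731, 0.0, -0.001]
contact_force: [-0.5, -0.1, 0.6]
gripper_width: 85.5
grasp_force: 0.0
```

```bash
python3 go.py "[(560.6,90.5,90)]" -1.639
```

```text
tool mm [ -2.6  -1.  140.6] frac [-0.0104 -0.004   0.5625] rows 3.5
t 2.7667 pos [559.6  88.  230.6] xang -1.6408 tilt [-0.0011 -0.0003] F [-0.5 -0.1  0.6] w 85.5 g 0.0 q [ 0.44  0.29 -0.14 -0.   -1.15 -0.51]
rot z frac -0.00028
```

Emit:
servo_tool:
  motion:
    - {"travel": [-0.0104,-0.004,0.1],"rot": [0,0,0],"hand": 1}
    - {"travel": [0,0,0.12],"rot": [0,0,0],"hand": 1}
    - {"travel": [0,0,0.12],"rot": [0,0,0],"hand": 1}
    - {"travel": [0,0,0.12],"rot": [0,0,0],"hand": 1}
    - {"travel": [0,0,0.1025],"rot": [0,0,0],"hand": 1}
    - {"travel": [0,0,0],"rot": [0,0,0],"hand": 1}
    - {"travel": [0,0,0],"rot": [0,0,0],"hand": 0}
    - {"travel": [0,0,0],"rot": [0,0,0],"hand": 0}
    - {"travel": [0,0,0],"rot": [0,0,0],"hand": 0}
    - {"travel": [0,0,0],"rot": [0,0,0],"hand": 0}

```text
clock: 3.6
position: [561.3, 93.0, 92.8]
ee_rot: [-0.683, 0.731, -0.001, 0.002]
contact_force: [0.2, -0.5, -0.2]
gripper_width: 39.0
grasp_force: 0.0
```

Emit:
servo_tool:
  motion:
    - {"travel": [0,0,0],"rot": [0,0,0],"hand": 0}
    - {"travel": [0,0,0],"rot": [0,0,0],"hand": 0}
    - {"travel": [0,0,0],"rot": [0,0,0],"hand": 0}
    - {"travel": [0,0,0],"rot": [0,0,0],"hand": 0}

```text
clock: 3.93
position: [560.8, 92.6, 92.4]
ee_rot: [-0.683, 0.731, -0.0, 0.001]
contact_force: [-2.6, 1.2, 7.3]
gripper_width: 26.6
grasp_force: 58.6
```

```bash
python3 go.py "[(560.6,90.5,200),(460.5,-415.7,200),(460.5,-415.7,67)]" -1.639
```

```text
tool mm [ 2.000e+00 -1.000e-01 -1.076e+02] frac [ 0.0081 -0.0006 -0.4306] rows 2.7
tool mm [511.8  65.4  -0.6] frac [ 2.0473  0.2617 -0.0025] rows 12.9
tool mm [1.00e-01 3.00e-01 1.33e+02] frac [5.00e-04 1.10e-03 5.32e-01] rows 3.3
t 3.9333 pos [560.8  92.6  92.4] xang -1.6389 tilt [0.0022 0.0008] F [-2.6  1.2  7.3] w 26.6 g 58.6 q [ 0.45  0.43 -0.31  0.   -0.83 -0.52]
rot z frac 2e-05
```

Emit:
servo_tool:
  motion:
    - {"travel": [0,0,-0.06],"rot": [0,0,0],"hand": 0}
    - {"travel": [0,0,-0.12],"rot": [0,0,0],"hand": 0}
    - {"travel": [0,0,-0.12],"rot": [0,0,0],"hand": 0}
    - {"travel": [0,0,-0.12],"rot": [0,0,0],"hand": 0}
    - {"travel": [0.04,0.005,0],"rot": [0,0,0],"hand": 0}
    - {"travel": [0.08,0.0103,0],"rot": [0,0,0],"hand": 0}
    - {"travel": [0.12,0.0153,0],"rot": [0,0,0],"hand": 0}
    - {"travel": [0.12,0.0153,0],"rot": [0,0,0],"hand": 0}
    - {"travel": [0.12,0.0153,0],"rot": [0,0,0],"hand": 0}
    - {"travel": [0.12,0.0153,0],"rot": [0,0,0],"hand": 0}

```text
clock: 4.77
position: [529.5, -57.4, 194.7]
ee_rot: [-0.682, 0.731, 0.001, -0.0]
contact_force: [0.2, 0.3, -3.6]
gripper_width: 26.8
grasp_force: 59.8
```

Emit:
servo_tool:
  motion:
    - {"travel": [0.12,0.0153,0],"rot": [0,0,0],"hand": 0}
    - {"travel": [0.12,0.0153,0],"rot": [0,0,0],"hand": 0}
    - {"travel": [0.12,0.0153,0],"rot": [0,0,0],"hand": 0}
    - {"travel": [0.12,0.0153,0],"rot": [0,0,0],"hand": 0}
    - {"travel": [0.12,0.0153,0],"rot": [0,0,0],"hand": 0}
    - {"travel": [0.12,0.0153,0],"rot": [0,0,0],"hand": 0}
    - {"travel": [0.12,0.0153,0],"rot": [0,0,0],"hand": 0}
    - {"travel": [0.12,0.0153,0],"rot": [0,0,0],"hand": 0}
    - {"travel": [0.12,0.0153,0],"rot": [0,0,0],"hand": 0}
    - {"travel": [0.12,0.0153,0],"rot": [0,0,0],"hand": 0}

```text
clock: 5.6
position: [470.8, -353.8, 194.6]
ee_rot: [-0.682, 0.731, 0.001, 0.0]
contact_force: [0.9, 0.3, -2.8]
gripper_width: 26.6
grasp_force: 59.8
```

Emit:
servo_tool:
  motion:
    - {"travel": [0.08,0.0103,0],"rot": [0,0,0],"hand": 0}
    - {"travel": [0.04,0.005,0],"rot": [0,0,0],"hand": 0}
    - {"travel": [0.12,0.0153,0],"rot": [0,0,0],"hand": 0}
    - {"travel": [0,0,0],"rot": [0,0,0],"hand": 0}
    - {"travel": [0,0,0],"rot": [0,0,0],"hand": 0}
    - {"travel": [0,0,0],"rot": [0,0,0],"hand": 0}

```text
clock: 6.1
position: [460.0, -411.4, 194.8]
ee_rot: [-0.682, 0.731, 0.001, 0.0]
contact_force: [0.5, 0.2, -2.1]
gripper_width: 26.6
grasp_force: 59.5
```

```bash
python3 go.py "[(460.5,-413.6,71)]" -1.639
```

```text
tool mm [  2.3  -0.8 123.8] frac [ 0.0094 -0.0034  0.4953] rows 3.1
t 6.1 pos [ 460.  -411.4  194.8] xang -1.6397 tilt [-0.0012  0.0014] F [ 0.5  0.2 -2.1] w 26.6 g 59.5 q [-0.47  0.4  -0.06 -0.   -1.11  0.4 ]
rot z frac -0.00012
```

Emit:
servo_tool:
  motion:
    - {"travel": [0.009,-0.003,0.08],"rot": [0,0,0],"hand": 0}
    - {"travel": [0,0,0.12],"rot": [0,0,0],"hand": 0}
    - {"travel": [0,0,0.12],"rot": [0,0,0],"hand": 0}
    - {"travel": [0,0,0.1],"rot": [0,0,0],"hand": 0}
    - {"travel": [0,0,0.04],"rot": [0,0,0],"hand": 0}
    - {"travel": [0,0,0.015],"rot": [0,0,0],"hand": 0}
    - {"travel": [0,0,0.01],"rot": [0,0,0],"hand": 0}
    - {"travel": [0,0,0],"rot": [0,0,0],"hand": 0}
    - {"travel": [0,0,0],"rot": [0,0,0],"hand": 0}
    - {"travel": [0,0,0],"rot": [0,0,0],"hand": 0}

```text
clock: 6.93
position: [462.0, -414.8, 76.2]
ee_rot: [-0.683, 0.731, -0.002, 0.0]
contact_force: [-0.4, -0.2, -2.4]
gripper_width: 26.6
grasp_force: 59.6
```

```bash
python3 go.py "[(460.5,-413.6,70)]" -1.639
```

```text
tool mm [-1.1  1.6  6.2] frac [-0.0045  0.0062  0.0247] rows 0.2
t 6.9333 pos [ 462.  -414.8   76.2] xang -1.6391 tilt [ 0.0028 -0.0017] F [-0.4 -0.2 -2.4] w 26.6 g 59.6 q [-0.47  0.52 -0.2   0.   -0.85  0.4 ]
rot z frac -1e-05
```

Lower in small steps until it touches.

Emit:
servo_tool:
  motion:
    - {"travel": [0,0,0.008],"rot": [0,0,0],"hand": 0}
    - {"travel": [0,0,0.006],"rot": [0,0,0],"hand": 0}
    - {"travel": [0,0,0.003],"rot": [0,0,0],"hand": 0}
    - {"travel": [0,0,0],"rot": [0,0,0],"hand": 0}
    - {"travel": [0,0,0],"rot": [0,0,0],"hand": 0}
    - {"travel": [0,0,0],"rot": [0,0,0],"hand": 0}

```text
clock: 7.43
position: [461.0, -414.5, 70.5]
ee_rot: [-0.682, 0.731, -0.0, -0.0]
contact_force: [0.1, 0.8, -0.2]
gripper_width: 26.7
grasp_force: 60.1
```

Emit:
servo_tool:
  motion:
    - {"travel": [0,0,0.004],"rot": [0,0,0],"hand": 0}
    - {"travel": [0,0,0],"rot": [0,0,0],"hand": 0}
    - {"travel": [0,0,0],"rot": [0,0,0],"hand": 0}
    - {"travel": [0,0,0],"rot": [0,0,0],"hand": 0}

```text
clock: 7.77
position: [461.1, -414.6, 70.4]
ee_rot: [-0.683, 0.731, -0.0, -0.0]
contact_force: [-2.2, 0.7, 7.0]
gripper_width: 26.8
grasp_force: 60.4
```

Emit:
servo_tool:
  motion:
    - {"travel": [0,0,0.004],"rot": [0,0,0],"hand": 0}
    - {"travel": [0,0,0],"rot": [0,0,0],"hand": 0}
    - {"travel": [0,0,0],"rot": [0,0,0],"hand": 0}
    - {"travel": [0,0,0],"rot": [0,0,0],"hand": 0}

```text
clock: 8.1
position: [461.0, -414.7, 70.4]
ee_rot: [-0.683, 0.731, -0.001, -0.0]
contact_force: [-2.9, 2.7, 9.9]
gripper_width: 26.8
grasp_force: 60.9
```

Emit:
servo_tool:
  motion:
    - {"travel": [0,0,0],"rot": [0,0,0],"hand": 1}
    - {"travel": [0,0,0],"rot": [0,0,0],"hand": 1}
    - {"travel": [0,0,0],"rot": [0,0,0],"hand": 1}
    - {"travel": [0,0,0],"rot": [0,0,0],"hand": 1}
    - {"travel": [0,0,0],"rot": [0,0,0],"hand": 1}
    - {"travel": [0,0,-0.08],"rot": [0,0,0],"hand": 1}
    - {"travel": [0,0,-0.14],"rot": [0,0,0],"hand": 1}
    - {"travel": [0,0,-0.14],"rot": [0,0,0],"hand": 1}
    - {"travel": [0,0,-0.14],"rot": [0,0,0],"hand": 1}
    - {"travel": [0,0,-0.04],"rot": [0,0,0],"hand": 1}

```text
clock: 8.93
position: [463.3, -416.3, 209.8]
ee_rot: [-0.683, 0.731, -0.005, 0.001]
contact_force: [1.5, -0.2, 2.9]
gripper_width: 85.7
grasp_force: 0.0
```

```bash
python3 go.py "[(478.3,424.5,200)]" -1.639
python3 - <<'E'
from h import *
im,X=cloud('side');Z=X[...,2]
m=(abs(X[...,0]-460)<50)&(abs(X[...,1]+415)<50)&(Z>85)&(Z<118);Q=X[m];print('vase top',len(Q),np.round((Q.min(0)+Q.max(0))/2,1),Q[:,2].max())
im,X=cloud('top');Z=X[...,2]
m=(abs(X[...,0]-460)<50)&(abs(X[...,1]+415)<50)&(Z>100)&(Z<122);Q=X[m];print(len(Q),Q.mean(0) if len(Q) else 0)
E
```

```text
tool mm [-839.9   41.8    4.1] frac [-3.3597  0.1673  0.0162] rows 21.0
t 8.9333 pos [ 463.3 -416.3  209.8] xang -1.6383 tilt [ 0.0085 -0.0069] F [ 1.5 -0.2  2.9] w 85.7 g 0.0 q [-0.47  0.39 -0.04  0.   -1.13  0.4 ]
rot z frac 0.00011
vase top 139 [ 457.4 -415.   101.4] 117.74717702386279
0 0
```

The vase stands upright on the mat, with its top at 117 mm near (458,-415). Next is the probe.

Emit:
servo_tool:
  motion:
    - {"travel": [-0.14,0.007,0],"rot": [0,0,0],"hand": 1}
    - {"travel": [-0.14,0.007,0],"rot": [0,0,0],"hand": 1}
    - {"travel": [-0.14,0.007,0],"rot": [0,0,0],"hand": 1}
    - {"travel": [-0.14,0.007,0],"rot": [0,0,0],"hand": 1}
    - {"travel": [-0.14,0.007,0],"rot": [0,0,0],"hand": 1}
    - {"travel": [-0.14,0.007,0],"rot": [0,0,0],"hand": 1}
    - {"travel": [-0.14,0.007,0],"rot": [0,0,0],"hand": 1}
    - {"travel": [-0.14,0.007,0],"rot": [0,0,0],"hand": 1}
    - {"travel": [-0.14,0.007,0],"rot": [0,0,0],"hand": 1}
    - {"travel": [-0.14,0.007,0],"rot": [0,0,0],"hand": 1}

```text
clock: 9.87
position: [466.4, -62.4, 201.8]
ee_rot: [-0.682, 0.731, 0.001, -0.001]
contact_force: [0.5, 0.7, -0.1]
gripper_width: 85.1
grasp_force: 0.0
```

Emit:
servo_tool:
  motion:
    - {"travel": [-0.14,0.007,0],"rot": [0,0,0],"hand": 1}
    - {"travel": [-0.14,0.007,0],"rot": [0,0,0],"hand": 1}
    - {"travel": [-0.14,0.007,0],"rot": [0,0,0],"hand": 1}
    - {"travel": [-0.14,0.007,0],"rot": [0,0,0],"hand": 1}
    - {"travel": [-0.14,0.007,0],"rot": [0,0,0],"hand": 1}
    - {"travel": [-0.14,0.007,0],"rot": [0,0,0],"hand": 1}
    - {"travel": [-0.14,0.007,0],"rot": [0,0,0],"hand": 1}
    - {"travel": [-0.14,0.007,0],"rot": [0,0,0],"hand": 1}
    - {"travel": [-0.14,0.007,0],"rot": [0,0,0],"hand": 1}
    - {"travel": [-0.14,0.007,0],"rot": [0,0,0],"hand": 1}

```text
clock: 10.7
position: [473.0, 287.7, 201.5]
ee_rot: [-0.683, 0.731, 0.0, -0.001]
contact_force: [1.1, 0.2, -0.4]
gripper_width: 85.2
grasp_force: 0.0
```

Emit:
servo_tool:
  motion:
    - {"travel": [-0.14,0.007,0],"rot": [0,0,0],"hand": 1}
    - {"travel": [-0.14,0.007,0],"rot": [0,0,0],"hand": 1}
    - {"travel": [-0.14,0.007,0],"rot": [0,0,0],"hand": 1}
    - {"travel": [-0.14,0.007,0],"rot": [0,0,0],"hand": 1}
    - {"travel": [0,0,0],"rot": [0,0,0],"hand": 1}
    - {"travel": [0,0,0],"rot": [0,0,0],"hand": 1}
    - {"travel": [0,0,0],"rot": [0,0,0],"hand": 1}
    - {"travel": [0,0,0],"rot": [0,0,0],"hand": 1}

```text
clock: 11.37
position: [476.4, 425.2, 202.4]
ee_rot: [-0.682, 0.731, -0.0, -0.001]
contact_force: [0.8, -0.5, -0.9]
gripper_width: 85.7
grasp_force: 0.0
```

```bash
python3 go.py "[(478.3,424.8,45)]" -1.639
python3 - <<'E'
from h import *
for n in('side','top'):
    im,X=cloud(n);Z=X[...,2]
    m=(abs(X[...,0]-478)<40)&(abs(X[...,1]-425)<40)&(Z>50)&(Z<98);Q=X[m];print(n,len(Q),np.round(Q.mean(0),1) if len(Q) else 0)
E
```

```text
tool mm [ 1.000e-01 -2.100e+00  1.574e+02] frac [ 2.000e-04 -8.300e-03  6.296e-01] rows 3.9
t 11.3667 pos [476.4 425.2 202.4] xang -1.6403 tilt [-0.0012 -0.0015] F [ 0.8 -0.5 -0.9] w 85.7 g 0.0 q [ 0.98  0.43  0.   -0.   -1.15 -1.05]
rot z frac -0.0002
side 347 [475.4 428.8  78.6]
top 119 [478.2 420.8  80.8]
```

Emit:
servo_tool:
  motion:
    - {"travel": [0,-0.006,0.09],"rot": [0,0,0],"hand": 1}
    - {"travel": [0,0,0.13],"rot": [0,0,0],"hand": 1}
    - {"travel": [0,0,0.13],"rot": [0,0,0],"hand": 1}
    - {"travel": [0,0,0.13],"rot": [0,0,0],"hand": 1}
    - {"travel": [0,0,0.1],"rot": [0,0,0],"hand": 1}
    - {"travel": [0,0,0.05],"rot": [0,0,0],"hand": 1}
    - {"travel": [0,0,0],"rot": [0,0,0],"hand": 1}
    - {"travel": [0,0,0],"rot": [0,0,0],"hand": 0}
    - {"travel": [0,0,0],"rot": [0,0,0],"hand": 0}
    - {"travel": [0,0,0],"rot": [0,0,0],"hand": 0}

```text
clock: 12.3
position: [479.0, 427.2, 47.7]
ee_rot: [-0.682, 0.731, 0.0, 0.002]
contact_force: [-0.0, -0.6, -0.1]
gripper_width: 51.5
grasp_force: 0.0
```

Emit:
servo_tool:
  motion:
    - {"travel": [0,0,0],"rot": [0,0,0],"hand": 0}
    - {"travel": [0,0,0],"rot": [0,0,0],"hand": 0}
    - {"travel": [0,0,0],"rot": [0,0,0],"hand": 0}
    - {"travel": [0,0,0],"rot": [0,0,0],"hand": 0}
    - {"travel": [0,0,0],"rot": [0,0,0],"hand": 0}

```text
clock: 12.72
position: [478.3, 426.9, 46.9]
ee_rot: [-0.683, 0.731, 0.0, 0.001]
contact_force: [-2.7, -0.4, 5.6]
gripper_width: 20.2
grasp_force: 58.4
```

```bash
python3 go.py "[(478.3,424.8,130),(561.1,83.9,130),(561.1,83.9,85)]" -1.639
```

```text
tool mm [  2.   -0.2 -83.1] frac [ 0.0082 -0.0008 -0.3325] rows 2.1
tool mm [ 3.345e+02 -1.058e+02 -3.000e-01] frac [ 1.3379e+00 -4.2320e-01 -1.1000e-03] rows 8.8
tool mm [ 0.  0. 45.] frac [0.0002 0.0002 0.18  ] rows 1.1
t 12.7167 pos [478.3 426.9  46.9] xang -1.6389 tilt [0.001 0.001] F [-2.7 -0.4  5.6] w 20.2 g 58.4 q [ 0.98  0.58 -0.16  0.   -0.82 -1.05]
rot z frac 2e-05
```

Emit:
servo_tool:
  motion:
    - {"travel": [0,0,-0.06],"rot": [0,0,0],"hand": 0}
    - {"travel": [0,0,-0.12],"rot": [0,0,0],"hand": 0}
    - {"travel": [0,0,-0.1],"rot": [0,0,0],"hand": 0}
    - {"travel": [0,0,-0.06],"rot": [0,0,0],"hand": 0}
    - {"travel": [0.067,-0.0211,0],"rot": [0,0,0],"hand": 0}
    - {"travel": [0.134,-0.0423,0],"rot": [0,0,0],"hand": 0}
    - {"travel": [0.134,-0.0423,0],"rot": [0,0,0],"hand": 0}
    - {"travel": [0.134,-0.0423,0],"rot": [0,0,0],"hand": 0}
    - {"travel": [0.134,-0.0423,0],"rot": [0,0,0],"hand": 0}
    - {"travel": [0.134,-0.0423,0],"rot": [0,0,0],"hand": 0}

```text
clock: 13.55
position: [522.5, 236.1, 129.1]
ee_rot: [-0.682, 0.731, 0.0, -0.002]
contact_force: [0.6, -0.7, -2.8]
gripper_width: 20.7
grasp_force: 59.2
```

Emit:
servo_tool:
  motion:
    - {"travel": [0.134,-0.0423,0],"rot": [0,0,0],"hand": 0}
    - {"travel": [0.134,-0.0423,0],"rot": [0,0,0],"hand": 0}
    - {"travel": [0.134,-0.0423,0],"rot": [0,0,0],"hand": 0}
    - {"travel": [0.134,-0.0423,0],"rot": [0,0,0],"hand": 0}
    - {"travel": [0.067,-0.0211,0],"rot": [0,0,0],"hand": 0}
    - {"travel": [0,0,0.06],"rot": [0,0,0],"hand": 0}
    - {"travel": [0,0,0.06],"rot": [0,0,0],"hand": 0}
    - {"travel": [0,0,0],"rot": [0,0,0],"hand": 0}
    - {"travel": [0,0,0],"rot": [0,0,0],"hand": 0}
    - {"travel": [0,0,0],"rot": [0,0,0],"hand": 0}

```text
clock: 14.38
position: [560.7, 85.0, 100.7]
ee_rot: [-0.683, 0.731, -0.0, -0.0]
contact_force: [-0.6, 0.9, -3.1]
gripper_width: 20.3
grasp_force: 59.1
```

```bash
python3 go.py "[(561.1,85.5,100),(561.1,85.5,73),(561.1,83.9,100),(554.6,-11.9,100)]" -1.639
```

```text
tool mm [-0.5 -0.4  0.7] frac [-0.0021 -0.0016  0.0026] rows 0.0
tool mm [-0. -0. 27.] frac [-0.    -0.     0.108] rows 0.7
tool mm [  1.6  -0.1 -27. ] frac [ 0.0064 -0.0004 -0.108 ] rows 0.7
tool mm [96. -0.  0.] frac [ 3.841e-01 -1.000e-04  1.000e-04] rows 2.4
t 14.3833 pos [560.7  85.  100.7] xang -1.6389 tilt [-0.0002 -0.0004] F [-0.6  0.9 -3.1] w 20.3 g 59.1 q [ 0.44  0.42 -0.31  0.   -0.85 -0.5 ]
rot z frac 2e-05
```

Emit:
servo_tool:
  motion:
    - {"travel": [0,0,0.06],"rot": [0,0,0],"hand": 0}
    - {"travel": [0,0,0.035],"rot": [0,0,0],"hand": 0}
    - {"travel": [0,0,0.012],"rot": [0,0,0],"hand": 0}
    - {"travel": [0,0,0.006],"rot": [0,0,0],"hand": 0}
    - {"travel": [0,0,0],"rot": [0,0,0],"hand": 0}
    - {"travel": [0,0,0],"rot": [0,0,0],"hand": 0}
    - {"travel": [0,0,0],"rot": [0,0,0],"hand": 0}
    - {"travel": [0,0,0],"rot": [0,0,0],"hand": 0}

```text
clock: 15.05
position: [561.2, 85.3, 72.9]
ee_rot: [-0.683, 0.731, -0.0, 0.001]
contact_force: [0.1, -0.0, -0.8]
gripper_width: 20.7
grasp_force: 59.7
```

Emit:
servo_tool:
  motion:
    - {"travel": [0,0,0.004],"rot": [0,0,0],"hand": 0}
    - {"travel": [0,0,0],"rot": [0,0,0],"hand": 0}
    - {"travel": [0,0,0],"rot": [0,0,0],"hand": 0}
    - {"travel": [0,0,0],"rot": [0,0,0],"hand": 0}

```text
clock: 15.38
position: [561.2, 85.3, 72.8]
ee_rot: [-0.683, 0.731, -0.0, 0.001]
contact_force: [-2.2, 1.3, 5.3]
gripper_width: 20.4
grasp_force: 60.2
```

Emit:
servo_tool:
  motion:
    - {"travel": [0,0,-0.117],"rot": [0,0,0],"hand": 0}
    - {"travel": [0.128,0,0],"rot": [0,0,0],"hand": 0}
    - {"travel": [0.128,0,0],"rot": [0,0,0],"hand": 0}
    - {"travel": [0.128,0,0],"rot": [0,0,0],"hand": 0}
    - {"travel": [0,0,0],"rot": [0,0,0],"hand": 0}
    - {"travel": [0,0,0.06],"rot": [0,0,0],"hand": 0}
    - {"travel": [0,0,0.035],"rot": [0,0,0],"hand": 0}
    - {"travel": [0,0,0.012],"rot": [0,0,0],"hand": 0}
    - {"travel": [0,0,0.006],"rot": [0,0,0],"hand": 0}
    - {"travel": [0,0,0.003],"rot": [0,0,0],"hand": 0}

```text
clock: 16.22
position: [552.8, -11.2, 72.9]
ee_rot: [-0.683, 0.73, 0.0, -0.002]
contact_force: [-7.5, -1.0, 13.5]
gripper_width: 20.9
grasp_force: 61.2
```

Emit:
servo_tool:
  motion:
    - {"travel": [0,0,0],"rot": [0,0,0],"hand": 0}
    - {"travel": [0,0,0],"rot": [0,0,0],"hand": 0}
    - {"travel": [0,0,0],"rot": [0,0,0],"hand": 0}
    - {"travel": [0,0,0],"rot": [0,0,0],"hand": 0}

```text
clock: 16.55
position: [552.8, -11.1, 73.0]
ee_rot: [-0.683, 0.73, 0.0, -0.002]
contact_force: [-5.3, -1.8, 7.4]
gripper_width: 20.5
grasp_force: 60.8
```

```bash
python3 go.py "[(554.6,-11.0,73)]" -1.639
```

```text
tool mm [-0.2 -1.8 -0.1] frac [-0.001  -0.0072 -0.0002] rows 0.0
t 16.55 pos [552.8 -11.1  73. ] xang -1.6379 tilt [-0.0032 -0.0019] F [-5.3 -1.8  7.4] w 20.5 g 60.8 q [ 0.27  0.43 -0.37  0.   -0.77 -0.34]
rot z frac 0.00017
```

Emit:
servo_tool:
  motion:
    - {"travel": [0,0,-0.117],"rot": [0,0,0],"hand": 0}
    - {"travel": [0.128,-0.002,0],"rot": [0,0,0],"hand": 0}
    - {"travel": [0.128,-0.002,0],"rot": [0,0,0],"hand": 0}
    - {"travel": [0.128,-0.002,0],"rot": [0,0,0],"hand": 0}
    - {"travel": [0,0,0],"rot": [0,0,0],"hand": 0}
    - {"travel": [0,0,0.05],"rot": [0,0,0],"hand": 0}
    - {"travel": [0,0,0.03],"rot": [0,0,0],"hand": 0}
    - {"travel": [0,0,0.01],"rot": [0,0,0],"hand": 0}
    - {"travel": [0,0,0.004],"rot": [0,0,0],"hand": 0}
    - {"travel": [0,0,0.002],"rot": [0,0,0],"hand": 0}

```text
clock: 17.38
position: [548.1, -106.4, 77.9]
ee_rot: [-0.683, 0.73, 0.001, -0.002]
contact_force: [-5.5, -0.9, 8.7]
gripper_width: 20.5
grasp_force: 61.0
```

Emit:
servo_tool:
  motion:
    - {"travel": [0,0,0],"rot": [0,0,0],"hand": 0}
    - {"travel": [0,0,0],"rot": [0,0,0],"hand": 0}
    - {"travel": [0,0,0],"rot": [0,0,0],"hand": 0}
    - {"travel": [0,0,0],"rot": [0,0,0],"hand": 0}

```text
clock: 17.72
position: [548.1, -106.4, 77.9]
ee_rot: [-0.683, 0.73, 0.0, -0.001]
contact_force: [-4.6, -0.7, 5.4]
gripper_width: 20.3
grasp_force: 60.8
```

```bash
python3 go.py "[(548,-106.5,78),(548,-106.5,105),(646.9,80,105),(646.9,80,73)]" -1.639
```

```text
tool mm [ 0.1  0.1 -0.1] frac [ 0.0005  0.0005 -0.0002] rows 0.0
tool mm [  0.    0.1 -27. ] frac [ 1.00e-04  3.00e-04 -1.08e-01] rows 0.7
tool mm [-192.7  -86.3   -0.5] frac [-0.7707 -0.345  -0.0019] rows 5.3
tool mm [-0.  -0.1 32. ] frac [-0.0002 -0.0003  0.128 ] rows 0.8
t 17.7167 pos [ 548.1 -106.4   77.9] xang -1.6375 tilt [-0.0026 -0.0012] F [-4.6 -0.7  5.4] w 20.3 g 60.8 q [ 0.1   0.43 -0.35  0.   -0.79 -0.17]
rot z frac 0.00025
```

Spot3 stops the probe 5 mm higher, so it is the proud pad. The far row comes next.

Emit:
servo_tool:
  motion:
    - {"travel": [0,0,-0.108],"rot": [0,0,0],"hand": 0}
    - {"travel": [-0.1285,-0.0575,0],"rot": [0,0,0],"hand": 0}
    - {"travel": [-0.1285,-0.0575,0],"rot": [0,0,0],"hand": 0}
    - {"travel": [-0.1285,-0.0575,0],"rot": [0,0,0],"hand": 0}
    - {"travel": [-0.1285,-0.0575,0],"rot": [0,0,0],"hand": 0}
    - {"travel": [-0.1285,-0.0575,0],"rot": [0,0,0],"hand": 0}
    - {"travel": [-0.1285,-0.0575,0],"rot": [0,0,0],"hand": 0}
    - {"travel": [0,0,0],"rot": [0,0,0],"hand": 0}
    - {"travel": [0,0,0],"rot": [0,0,0],"hand": 0}
    - {"travel": [0,0,0.05],"rot": [0,0,0],"hand": 0}

```text
clock: 18.55
position: [649.4, 81.1, 93.1]
ee_rot: [-0.683, 0.73, -0.001, 0.001]
contact_force: [0.2, -0.1, -3.4]
gripper_width: 20.2
grasp_force: 60.2
```

Emit:
servo_tool:
  motion:
    - {"travel": [0,0,0.045],"rot": [0,0,0],"hand": 0}
    - {"travel": [0,0,0.018],"rot": [0,0,0],"hand": 0}
    - {"travel": [0,0,0.007],"rot": [0,0,0],"hand": 0}
    - {"travel": [0,0,0.005],"rot": [0,0,0],"hand": 0}
    - {"travel": [0,0,0],"rot": [0,0,0],"hand": 0}
    - {"travel": [0,0,0],"rot": [0,0,0],"hand": 0}
    - {"travel": [0,0,0],"rot": [0,0,0],"hand": 0}

```text
clock: 19.13
position: [648.6, 79.6, 73.0]
ee_rot: [-0.682, 0.731, -0.0, 0.001]
contact_force: [-0.1, 0.5, -1.4]
gripper_width: 20.6
grasp_force: 60.5
```

```bash
python3 go.py "[(646.9,80,73),(646.9,80,102),(640.4,-16,102)]" -1.639
```

```text
tool mm [-0.3  1.8 -0. ] frac [-0.0011  0.0071 -0.0001] rows 0.0
tool mm [ -0.  -0. -29.] frac [-0.00e+00 -1.00e-04 -1.16e-01] rows 0.7
tool mm [96.2 -0.1 -0. ] frac [ 3.849e-01 -5.000e-04 -1.000e-04] rows 2.4
t 19.1333 pos [648.6  79.6  73. ] xang -1.6396 tilt [0.0011 0.0003] F [-0.1  0.5 -1.4] w 20.6 g 60.5 q [ 0.37  0.57 -0.11  0.   -0.89 -0.44]
rot z frac -0.0001
```

Press a bit more here (barely touching), then go on to spot5.

Emit:
servo_tool:
  motion:
    - {"travel": [0,0,0.005],"rot": [0,0,0],"hand": 0}
    - {"travel": [0,0,0],"rot": [0,0,0],"hand": 0}
    - {"travel": [0,0,0],"rot": [0,0,0],"hand": 0}
    - {"travel": [0,0,0],"rot": [0,0,0],"hand": 0}

```text
clock: 19.47
position: [648.7, 79.6, 72.9]
ee_rot: [-0.683, 0.731, -0.001, 0.0]
contact_force: [-4.7, -0.5, 5.1]
gripper_width: 20.7
grasp_force: 60.9
```

Emit:
servo_tool:
  motion:
    - {"travel": [0,0,-0.117],"rot": [0,0,0],"hand": 0}
    - {"travel": [0.128,0.002,0],"rot": [0,0,0],"hand": 0}
    - {"travel": [0.128,0.002,0],"rot": [0,0,0],"hand": 0}
    - {"travel": [0.128,0.002,0],"rot": [0,0,0],"hand": 0}
    - {"travel": [0,0,0],"rot": [0,0,0],"hand": 0}
    - {"travel": [0,0,0.06],"rot": [0,0,0],"hand": 0}
    - {"travel": [0,0,0.035],"rot": [0,0,0],"hand": 0}
    - {"travel": [0,0,0.012],"rot": [0,0,0],"hand": 0}
    - {"travel": [0,0,0.006],"rot": [0,0,0],"hand": 0}
    - {"travel": [0,0,0.004],"rot": [0,0,0],"hand": 0}

```text
clock: 20.3
position: [639.2, -16.2, 72.9]
ee_rot: [-0.683, 0.73, 0.0, -0.002]
contact_force: [-7.2, -1.0, 12.3]
gripper_width: 20.3
grasp_force: 61.7
```

Emit:
servo_tool:
  motion:
    - {"travel": [0,0,0],"rot": [0,0,0],"hand": 0}
    - {"travel": [0,0,0],"rot": [0,0,0],"hand": 0}
    - {"travel": [0,0,0],"rot": [0,0,0],"hand": 0}
    - {"travel": [0,0,0],"rot": [0,0,0],"hand": 0}

```text
clock: 20.63
position: [639.2, -16.1, 72.9]
ee_rot: [-0.683, 0.73, 0.0, -0.001]
contact_force: [-4.9, -1.0, 7.2]
gripper_width: 20.8
grasp_force: 61.2
```

```bash
python3 go.py "[(640.4,-16,73),(640.4,-16,102),(633.8,-112,102)]" -1.639
```

```text
tool mm [-0.2 -1.2 -0.1] frac [-0.0009 -0.0048 -0.0002] rows 0.0
tool mm [  0.1   0.1 -29. ] frac [ 0.0002  0.0003 -0.116 ] rows 0.7
tool mm [96.2  0.1  0.2] frac [0.3849 0.0006 0.0007] rows 2.4
t 20.6333 pos [639.2 -16.1  72.9] xang -1.638 tilt [-0.0025 -0.0017] F [-4.9 -1.   7.2] w 20.8 g 61.2 q [ 0.23  0.55 -0.15  0.   -0.88 -0.3 ]
rot z frac 0.00016
```

Emit:
servo_tool:
  motion:
    - {"travel": [0,0,-0.117],"rot": [0,0,0],"hand": 0}
    - {"travel": [0.128,-0.001,0],"rot": [0,0,0],"hand": 0}
    - {"travel": [0.128,-0.001,0],"rot": [0,0,0],"hand": 0}
    - {"travel": [0.128,-0.001,0],"rot": [0,0,0],"hand": 0}
    - {"travel": [0,0,0],"rot": [0,0,0],"hand": 0}
    - {"travel": [0,0,0.06],"rot": [0,0,0],"hand": 0}
    - {"travel": [0,0,0.035],"rot": [0,0,0],"hand": 0}
    - {"travel": [0,0,0.012],"rot": [0,0,0],"hand": 0}
    - {"travel": [0,0,0.006],"rot": [0,0,0],"hand": 0}
    - {"travel": [0,0,0.004],"rot": [0,0,0],"hand": 0}

```text
clock: 21.47
position: [633.3, -111.5, 72.9]
ee_rot: [-0.683, 0.73, 0.001, -0.002]
contact_force: [-6.8, -0.2, 11.8]
gripper_width: 20.5
grasp_force: 61.7
```

Emit:
servo_tool:
  motion:
    - {"travel": [0,0,0],"rot": [0,0,0],"hand": 0}
    - {"travel": [0,0,0],"rot": [0,0,0],"hand": 0}
    - {"travel": [0,0,0],"rot": [0,0,0],"hand": 0}
    - {"travel": [0,0,0],"rot": [0,0,0],"hand": 0}

```text
clock: 21.8
position: [633.3, -111.4, 73.0]
ee_rot: [-0.683, 0.73, 0.001, -0.001]
contact_force: [-5.2, -0.9, 7.4]
gripper_width: 20.9
grasp_force: 61.2
```

```bash
python3 go.py "[(633.8,-112,73),(633.8,-112,113),(450,-230,113),(450,-230,47)]" -1.639
```

```text
tool mm [ 0.6 -0.5 -0. ] frac [ 0.0023 -0.002  -0.0001] rows 0.0
tool mm [  0.1   0.1 -40. ] frac [ 0.0002  0.0004 -0.16  ] rows 1.0
tool mm [130.  175.5   0.7] frac [0.52   0.7021 0.0027] rows 5.5
tool mm [-0.1 -0.2 66. ] frac [-0.0004 -0.0007  0.264 ] rows 1.7
t 21.8 pos [ 633.3 -111.4   73. ] xang -1.6375 tilt [-0.0029 -0.0013] F [-5.2 -0.9  7.4] w 20.9 g 61.2 q [ 0.08  0.56 -0.14  0.   -0.88 -0.15]
rot z frac 0.00024
```

Emit:
servo_tool:
  motion:
    - {"travel": [0,0,-0.08],"rot": [0,0,0],"hand": 0}
    - {"travel": [0,0,-0.08],"rot": [0,0,0],"hand": 0}
    - {"travel": [0.0867,0.117,0],"rot": [0,0,0],"hand": 0}
    - {"travel": [0.0867,0.117,0],"rot": [0,0,0],"hand": 0}
    - {"travel": [0.0867,0.117,0],"rot": [0,0,0],"hand": 0}
    - {"travel": [0.0867,0.117,0],"rot": [0,0,0],"hand": 0}
    - {"travel": [0.0867,0.117,0],"rot": [0,0,0],"hand": 0}
    - {"travel": [0.0867,0.117,0],"rot": [0,0,0],"hand": 0}
    - {"travel": [0,0,0],"rot": [0,0,0],"hand": 0}
    - {"travel": [0,0,0.1],"rot": [0,0,0],"hand": 0}

```text
clock: 22.63
position: [452.6, -230.9, 90.5]
ee_rot: [-0.683, 0.731, -0.004, 0.003]
contact_force: [3.1, -0.3, -2.7]
gripper_width: 20.5
grasp_force: 60.4
```

Emit:
servo_tool:
  motion:
    - {"travel": [0,0,0.1],"rot": [0,0,0],"hand": 0}
    - {"travel": [0,0,0.036],"rot": [0,0,0],"hand": 0}
    - {"travel": [0,0,0.012],"rot": [0,0,0],"hand": 0}
    - {"travel": [0,0,0.008],"rot": [0,0,0],"hand": 0}
    - {"travel": [0,0,0.006],"rot": [0,0,0],"hand": 0}
    - {"travel": [0,0,0],"rot": [0,0,0],"hand": 0}
    - {"travel": [0,0,0],"rot": [0,0,0],"hand": 0}
    - {"travel": [0,0,0],"rot": [0,0,0],"hand": 0}

```text
clock: 23.3
position: [451.4, -229.6, 46.9]
ee_rot: [-0.683, 0.731, -0.001, 0.001]
contact_force: [-0.0, 0.8, -1.5]
gripper_width: 20.9
grasp_force: 60.8
```

```bash
python3 go.py "[(450,-230,47)]" -1.639
```

```text
tool mm [ 0.5  1.4 -0.1] frac [ 0.0021  0.0054 -0.0006] rows 0.0
t 23.3 pos [ 451.4 -229.6   46.9] xang -1.639 tilt [ 0.0026 -0.0005] F [-0.   0.8 -1.5] w 20.9 g 60.8 q [-0.15  0.41 -0.51  0.   -0.65  0.08]
rot z frac 0.0
```

Down on the bench. Release, rise, move a little clear and look.

Emit:
servo_tool:
  motion:
    - {"travel": [0,0,0.002],"rot": [0,0,0],"hand": 0}
    - {"travel": [0,0,0],"rot": [0,0,0],"hand": 1}
    - {"travel": [0,0,0],"rot": [0,0,0],"hand": 1}
    - {"travel": [0,0,0],"rot": [0,0,0],"hand": 1}
    - {"travel": [0,0,0],"rot": [0,0,0],"hand": 1}
    - {"travel": [0,0,0],"rot": [0,0,0],"hand": 1}
    - {"travel": [0,0,-0.1],"rot": [0,0,0],"hand": 1}
    - {"travel": [0,0,-0.14],"rot": [0,0,0],"hand": 1}
    - {"travel": [0,0,-0.14],"rot": [0,0,0],"hand": 1}
    - {"travel": [0,0,-0.14],"rot": [0,0,0],"hand": 1}

```text
clock: 24.13
position: [449.9, -229.4, 176.7]
ee_rot: [-0.682, 0.731, 0.0, -0.0]
contact_force: [0.9, 0.4, 0.9]
gripper_width: 85.4
grasp_force: 0.0
```

Emit:
servo_tool:
  motion:
    - {"travel": [0,0,0],"rot": [0,0,0],"hand": 1}
    - {"travel": [0,0,0],"rot": [0,0,0],"hand": 1}

```text
clock: 24.3
position: [451.6, -229.7, 177.8]
ee_rot: [-0.682, 0.731, -0.002, 0.002]
contact_force: [0.1, 0.1, -1.2]
gripper_width: 85.2
grasp_force: 0.0
```

Run:
```python
from m import *
for n in('side','top'):
    im,X=cloud(n);np.savez(n+'1.npz',im=im,X=X);save(n+'1.png',im)
```

```text
(no output)
```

View pics/side1.png

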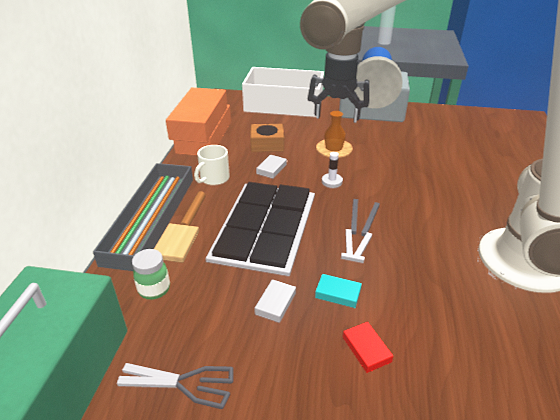

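View pics/top1.png

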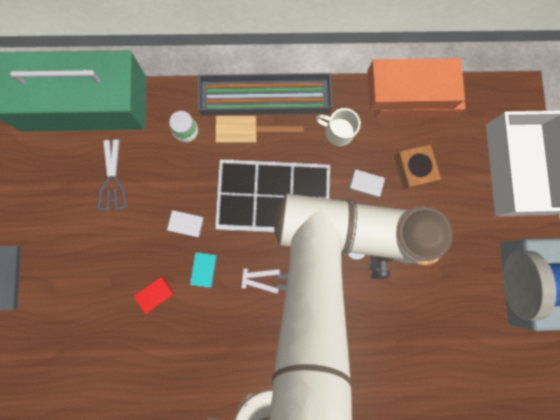

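Vase is on the mat, probe stands upright at (332,180) in the side picture, both plates appear unmoved. I re-measure the plates.

```bash
python3 - <<'E'
from m import *
T=np.load('top1.npz');S=np.load('side1.npz')
print('R',rect(T['X'],T['im'],368,183,18,12,40,120),rect(S['X'],S['im'],271,166,20,14,30,120))
print('L',rect(T['X'],T['im'],185,223,26,12,40,120),rect(S['X'],S['im'],275,300,28,14,30,120))
E
python3 go.py "[(627,-269.2,178),(627,-269.2,1)]" -1.883
```

```text
R (array([ 627.1, -269. ]), array([54.6, 85.1]), np.float64(19.4), np.float64(-0.298)) (array([ 624.1, -267.8]), array([55.3, 90.9]), np.float64(20.0), np.float64(-0.324))
L (array([529.2, 219.8]), array([53.9, 84.8]), np.float64(19.5), np.float64(-0.245)) (array([525.9, 219.1]), array([54.6, 87.2]), np.float64(19.8), np.float64(-0.241))
tool mm [  27.6 -179.7   -3.5] frac [ 0.1105 -0.7186 -0.0138] rows 4.5
tool mm [ 1.00e-01 -2.00e-01  1.77e+02] frac [ 4.00e-04 -8.00e-04  7.08e-01] rows 4.4
t 24.4 pos [ 449.7 -229.3  174.8] xang -1.6398 tilt [-0.0011  0.0007] F [-0.2 -0.4 -0.1] w 85.3 g 0.0 q [-0.15  0.23 -0.36 -0.   -0.97  0.08]
rot z frac 0.03871
```

Emit:
servo_tool:
  motion:
    - {"travel": [0.0184,-0.1193,0],"rot": [0,0,0],"hand": 1}
    - {"travel": [0.0184,-0.1193,0],"rot": [0,0,0],"hand": 1}
    - {"travel": [0.0184,-0.1193,0],"rot": [0,0,0],"hand": 1}
    - {"travel": [0.0184,-0.1193,0],"rot": [0,0,0],"hand": 1}
    - {"travel": [0.0184,-0.1193,0],"rot": [0,0,0],"hand": 1}
    - {"travel": [0.0184,-0.1193,0],"rot": [0,0,0],"hand": 1}
    - {"travel": [0,0,0.1],"rot": [0,0,0.01935],"hand": 1}
    - {"travel": [0,0,0.14],"rot": [0,0,0.01935],"hand": 1}
    - {"travel": [0,0,0.1],"rot": [0,0,0],"hand": 1}
    - {"travel": [0,0,0.1],"rot": [0,0,0],"hand": 1}

```text
clock: 25.23
position: [625.2, -268.9, 60.9]
ee_rot: [-0.589, 0.808, 0.002, -0.002]
contact_force: [-0.3, 0.1, -0.4]
gripper_width: 85.8
grasp_force: 0.0
```

Emit:
servo_tool:
  motion:
    - {"travel": [0,0,0],"rot": [0,0,0],"hand": 1}
    - {"travel": [0,0,0],"rot": [0,0,0],"hand": 1}
    - {"travel": [0,0,0],"rot": [0,0,0],"hand": 1}

```text
clock: 25.48
position: [627.6, -269.6, 65.9]
ee_rot: [-0.589, 0.808, -0.0, -0.0]
contact_force: [0.3, -0.0, 0.8]
gripper_width: 85.4
grasp_force: 0.0
```

```bash
python3 go.py "[(626.3,-268.8,0)]" -1.883
```

```text
tool mm [-0.4  1.5 65.9] frac [-0.0015  0.006   0.2636] rows 1.6
t 25.4833 pos [ 627.6 -269.6   65.9] xang -1.8819 tilt [ 0.0004 -0.0008] F [ 0.3 -0.   0.8] w 85.4 g 0.0 q [-0.17  0.62 -0.03  0.   -0.92 -0.14]
rot z frac 0.00018
```

Emit:
servo_tool:
  motion:
    - {"travel": [0,0.005,0.1],"rot": [0,0,0],"hand": 1}
    - {"travel": [0,0,0.1],"rot": [0,0,0],"hand": 1}
    - {"travel": [0,0,0.05],"rot": [0,0,0],"hand": 1}
    - {"travel": [0,0,0.012],"rot": [0,0,0],"hand": 1}
    - {"travel": [0,0,0],"rot": [0,0,0],"hand": 1}
    - {"travel": [0,0,0],"rot": [0,0,0],"hand": 1}
    - {"travel": [0,0,0],"rot": [0,0,0],"hand": 0}
    - {"travel": [0,0,0],"rot": [0,0,0],"hand": 0}
    - {"travel": [0,0,0],"rot": [0,0,0],"hand": 0}
    - {"travel": [0,0,0],"rot": [0,0,0],"hand": 0}

```text
clock: 26.32
position: [626.5, -269.0, 1.6]
ee_rot: [-0.589, 0.808, -0.001, 0.001]
contact_force: [-0.7, 1.7, 5.5]
gripper_width: 53.0
grasp_force: 67.9
```

Emit:
servo_tool:
  motion:
    - {"travel": [0,0,0],"rot": [0,0,0],"hand": 0}
    - {"travel": [0,0,0],"rot": [0,0,0],"hand": 0}
    - {"travel": [0,0,0],"rot": [0,0,0],"hand": 0}

```text
clock: 26.57
position: [626.6, -269.0, 1.6]
ee_rot: [-0.589, 0.808, -0.001, 0.001]
contact_force: [-1.5, 1.7, 6.3]
gripper_width: 52.8
grasp_force: 68.0
```

```bash
python3 go.py "[(627,-269,100),(548,-107.6,100),(548,-107.6,31)]" -1.639
```

```text
tool mm [ -0.2  -0.6 -98.4] frac [-0.0006 -0.0024 -0.3935] rows 2.5
tool mm [-129.5  124.6   -0.3] frac [-0.5178  0.4985 -0.0011] rows 4.5
tool mm [-0.   0.1 69. ] frac [-0.      0.0006  0.276 ] rows 1.7
t 26.5667 pos [ 626.6 -269.     1.6] xang -1.8821 tilt [ 0.0019 -0.0007] F [-1.5  1.7  6.3] w 52.8 g 68.0 q [-0.17  0.69 -0.08  0.   -0.79 -0.14]
rot z frac -0.03868
```

Emit:
servo_tool:
  motion:
    - {"travel": [0,0,-0.06],"rot": [0,0,0],"hand": 0}
    - {"travel": [0,0,-0.12],"rot": [0,0,0],"hand": 0}
    - {"travel": [0,0,-0.12],"rot": [0,0,0],"hand": 0}
    - {"travel": [0,0,-0.1],"rot": [0,0,0],"hand": 0}
    - {"travel": [-0.0863,0.0831,0],"rot": [0,0,0],"hand": 0}
    - {"travel": [-0.0863,0.0831,0],"rot": [0,0,0],"hand": 0}
    - {"travel": [-0.0863,0.0831,0],"rot": [0,0,0],"hand": 0}
    - {"travel": [-0.0863,0.0831,0],"rot": [0,0,0],"hand": 0}
    - {"travel": [-0.0863,0.0831,0],"rot": [0,0,0],"hand": 0}
    - {"travel": [-0.0863,0.0831,0],"rot": [0,0,0],"hand": 0}

```text
clock: 27.4
position: [544.2, -106.2, 98.0]
ee_rot: [-0.588, 0.809, 0.002, -0.001]
contact_force: [1.0, 0.2, -6.3]
gripper_width: 52.3
grasp_force: 66.6
```

Emit:
servo_tool:
  motion:
    - {"travel": [0,0,0],"rot": [0,0,-0.01934],"hand": 0}
    - {"travel": [0,0,0],"rot": [0,0,-0.01934],"hand": 0}
    - {"travel": [0,0,0.08],"rot": [0,0,0],"hand": 0}
    - {"travel": [0,0,0.08],"rot": [0,0,0],"hand": 0}
    - {"travel": [0,0,0],"rot": [0,0,0],"hand": 0}
    - {"travel": [0,0,0],"rot": [0,0,0],"hand": 0}
    - {"travel": [0,0,0],"rot": [0,0,0],"hand": 0}

```text
clock: 27.98
position: [547.0, -107.6, 60.0]
ee_rot: [-0.682, 0.731, -0.0, -0.0]
contact_force: [-0.0, -0.3, -6.2]
gripper_width: 52.2
grasp_force: 66.6
```

```bash
python3 go.py "[(548,-107.6,32.6)]" -1.639
python3 - <<'E'
from m import *
im,X=cloud('side');np.savez('side2.npz',im=im,X=X);Z=X[...,2]
m=(Z>65)&(Z<95)&(abs(X[...,0]-548)<70)&(abs(X[...,1]+107)<70);print(m.sum())
m&=(im.min(-1)>130)&(abs(Z-np.median(Z[m&(im.min(-1)>130)]))<12);save('side2.png',cv2.resize(im[100:300,160:400],(720,600)))
E
```

```text
tool mm [-0.1 -1.  27.4] frac [-0.0002 -0.0041  0.1095] rows 0.7
t 27.9833 pos [ 547.  -107.6   60. ] xang -1.6394 tilt [-0.0002 -0.0003] F [-0.  -0.3 -6.2] w 52.2 g 66.6 q [ 0.1   0.46 -0.37  0.   -0.74 -0.17]
rot z frac -6e-05
606
```

View pics/side2.png

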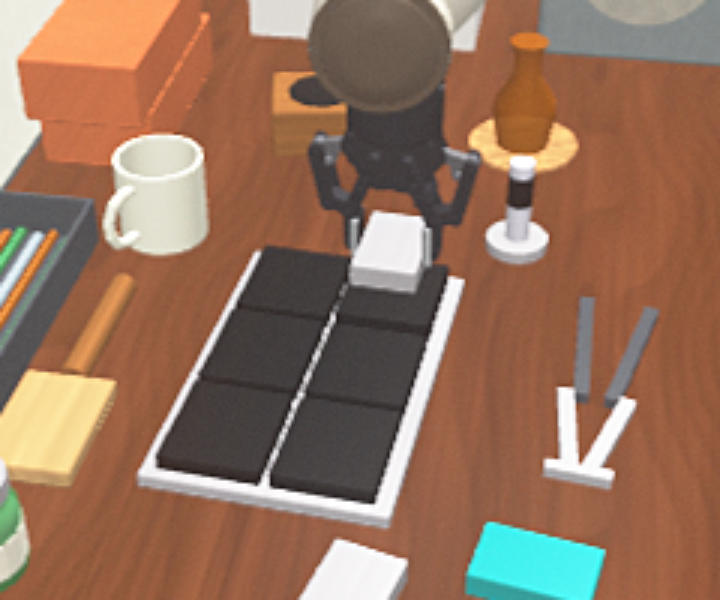

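The plate is held level over the proud pad. Lower it.

Emit:
servo_tool:
  motion:
    - {"travel": [0,-0.004,0.05],"rot": [0,0,0],"hand": 0}
    - {"travel": [0,0,0.035],"rot": [0,0,0],"hand": 0}
    - {"travel": [0,0,0.012],"rot": [0,0,0],"hand": 0}
    - {"travel": [0,0,0.006],"rot": [0,0,0],"hand": 0}
    - {"travel": [0,0,0.006],"rot": [0,0,0],"hand": 0}
    - {"travel": [0,0,0],"rot": [0,0,0],"hand": 0}
    - {"travel": [0,0,0],"rot": [0,0,0],"hand": 0}
    - {"travel": [0,0,0],"rot": [0,0,0],"hand": 0}

```text
clock: 28.7
position: [548.1, -107.5, 33.1]
ee_rot: [-0.682, 0.731, -0.0, 0.0]
contact_force: [-0.2, 0.2, -6.4]
gripper_width: 52.6
grasp_force: 66.6
```

```bash
python3 go.py "[(548,-107.6,32.6)]" -1.639
```

```text
tool mm [0.1 0.1 0.5] frac [0.0003 0.0006 0.002 ] rows 0.0
t 28.7 pos [ 548.1 -107.5   33.1] xang -1.6394 tilt [ 0.0008 -0.    ] F [-0.2  0.2 -6.4] w 52.6 g 66.6 q [ 0.1   0.5  -0.39  0.   -0.68 -0.17]
rot z frac -6e-05
```

Emit:
servo_tool:
  motion:
    - {"travel": [0,0,0.005],"rot": [0,0,0],"hand": 0}
    - {"travel": [0,0,0],"rot": [0,0,0],"hand": 0}
    - {"travel": [0,0,0],"rot": [0,0,0],"hand": 1}
    - {"travel": [0,0,0],"rot": [0,0,0],"hand": 1}
    - {"travel": [0,0,0],"rot": [0,0,0],"hand": 1}
    - {"travel": [0,0,0],"rot": [0,0,0],"hand": 1}
    - {"travel": [0,0,0],"rot": [0,0,0],"hand": 1}
    - {"travel": [0,0,-0.1],"rot": [0,0,0],"hand": 1}
    - {"travel": [0,0,-0.14],"rot": [0,0,0],"hand": 1}
    - {"travel": [0,0,-0.14],"rot": [0,0,0],"hand": 1}

```text
clock: 29.53
position: [547.1, -107.6, 126.7]
ee_rot: [-0.682, 0.731, 0.001, -0.001]
contact_force: [1.3, -0.1, -0.2]
gripper_width: 85.5
grasp_force: 0.0
```

Emit:
servo_tool:
  motion:
    - {"travel": [-0.131,0.003,0],"rot": [0,0,0],"hand": 1}
    - {"travel": [-0.131,0,0],"rot": [0,0,0],"hand": 1}
    - {"travel": [-0.131,0,0],"rot": [0,0,0],"hand": 1}
    - {"travel": [-0.131,0,0],"rot": [0,0,0],"hand": 1}
    - {"travel": [-0.131,0,0],"rot": [0,0,0],"hand": 1}
    - {"travel": [-0.131,0,0],"rot": [0,0,0],"hand": 1}
    - {"travel": [-0.131,0,0],"rot": [0,0,0],"hand": 1}
    - {"travel": [-0.131,0,0],"rot": [0,0,0],"hand": 1}
    - {"travel": [-0.131,0,0],"rot": [0,0,0],"hand": 1}
    - {"travel": [-0.131,0,0],"rot": [0,0,0],"hand": 1}

```text
clock: 30.37
position: [569.5, 220.9, 126.5]
ee_rot: [-0.683, 0.731, -0.0, 0.0]
contact_force: [0.7, -0.3, -0.7]
gripper_width: 85.2
grasp_force: 0.0
```

Emit:
servo_tool:
  motion:
    - {"travel": [0,0,0],"rot": [0,0,0.014],"hand": 1}
    - {"travel": [0,0,0],"rot": [0,0,0.0138],"hand": 1}
    - {"travel": [0,0,0],"rot": [0,0,0],"hand": 1}
    - {"travel": [0,0,0],"rot": [0,0,0],"hand": 1}

```text
clock: 30.7
position: [569.5, 219.3, 126.3]
ee_rot: [-0.617, 0.787, -0.0, -0.0]
contact_force: [-0.7, -0.1, -0.0]
gripper_width: 85.3
grasp_force: 0.0
```

```bash
python3 - <<'E'
from m import *
im,X=cloud('side')
print('L',rect(X,im,275,300,28,14,30,120))
Z=X[...,2]
m=(Z>44)&(Z<60)&(abs(X[...,0]-548)<70)&(abs(X[...,1]+107)<80)&(im.min(-1)>120);Q=X[m].astype(np.float32)
print('pile',len(Q),cv2.minAreaRect(Q[:,:2]),np.median(Q[:,2]))
im,X=cloud('top');Z=X[...,2]
print('Ltop',rect(X,im,185,223,26,12,40,120))
m=(Z>44)&(Z<60)&(abs(X[...,0]-548)<70)&(abs(X[...,1]+107)<80)&(im.min(-1)>120);Q=X[m].astype(np.float32)
print('pile',len(Q),cv2.minAreaRect(Q[:,:2]),np.median(Q[:,2]))
E
python3 go.py "[(528.5,219.6,0)]" -1.814
```

```text
L (array([526.1, 218.5]), array([54.8, 88.2]), np.float64(19.9), np.float64(-0.241))
tool mm [  9.3  40.  126.4] frac [0.037  0.1601 0.5056] rows 3.3
t 30.75 pos [569.6 219.  126.4] xang -1.8124 tilt [-0.0001 -0.0001] F [0.1 0.5 0.1] w 85.4 g 0.0 q [ 0.63  0.45 -0.17  0.   -0.95 -0.87]
rot z frac 0.00026Traceback (most recent call last):
  File "<stdin>", line 6, in <module>
cv2.error: OpenCV(4.12.0) /io/opencv/modules/imgproc/src/convhull.cpp:143: error: (-215:Assertion failed) total >= 0 && (depth == CV_32F || depth == CV_32S) in function 'convexHull'
```

Run:
```python
from m import *
im,X=cloud('side');Z=X[...,2];save('side3.png',im)
m=(im.min(-1)>120)&(abs(X[...,0]-560)<150)&(X[...,1]<-40)&(X[...,1]>-330)&(Z>14)&(Z<110)
n,l,s,c=cv2.connectedComponentsWithStats(m.astype(np.uint8))
for i in range(1,n):
    if s[i,4]>60: Q=X[l==i];print(s[i],np.round(Q.mean(0)),np.percentile(Q[:,2],[5,50,95]),cv2.minAreaRect(Q[:,:2].astype(np.float32)))
```

```text
[276 189  18  17 154] [561. -74.  44.] [31.08387605 45.26952941 52.31501708] ((569.2490844726562, -88.50055694580078), (31.374412536621094, 80.28068542480469), 34.868343353271484)
```

View pics/side3.png

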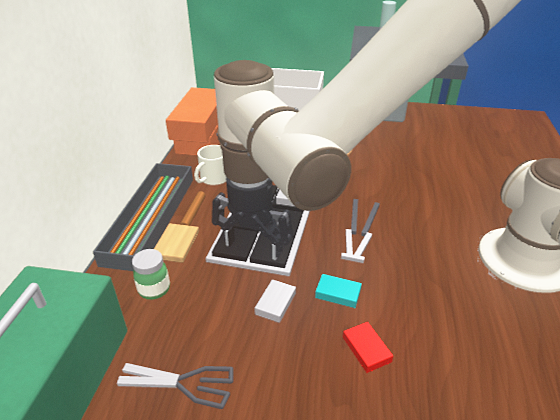

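The arm only hides the pile from the camera, and plate L is unmoved at (275,300). Grasp plate L.

Emit:
servo_tool:
  motion:
    - {"travel": [0.0185,0.08,0],"rot": [0,0,0],"hand": 1}
    - {"travel": [0.0185,0.08,0],"rot": [0,0,0],"hand": 1}
    - {"travel": [0,0,0.1],"rot": [0,0,0],"hand": 1}
    - {"travel": [0,0,0.12],"rot": [0,0,0],"hand": 1}
    - {"travel": [0,0,0.08],"rot": [0,0,0],"hand": 1}
    - {"travel": [0,0,0],"rot": [0,0,0],"hand": 1}
    - {"travel": [0,0,0],"rot": [0,0,0],"hand": 1}
    - {"travel": [0,0,0],"rot": [0,0,0],"hand": 1}

```text
clock: 31.47
position: [529.7, 220.2, 52.7]
ee_rot: [-0.616, 0.788, -0.0, 0.001]
contact_force: [-0.0, 0.1, 0.5]
gripper_width: 85.5
grasp_force: 0.0
```

```bash
python3 go.py "[(528.5,219.6,1)]" -1.814
```

```text
tool mm [ 1.   1.1 51.7] frac [0.0039 0.0044 0.207 ] rows 1.3
t 31.4667 pos [529.7 220.2  52.7] xang -1.8135 tilt [0.0022 0.001 ] F [-0.   0.1  0.5] w 85.5 g 0.0 q [ 0.68  0.49 -0.34  0.   -0.74 -0.92]
rot z frac 7e-05
```

Emit:
servo_tool:
  motion:
    - {"travel": [0.004,0.004,0.1],"rot": [0,0,0],"hand": 1}
    - {"travel": [0,0,0.08],"rot": [0,0,0],"hand": 1}
    - {"travel": [0,0,0.02],"rot": [0,0,0],"hand": 1}
    - {"travel": [0,0,0.007],"rot": [0,0,0],"hand": 1}
    - {"travel": [0,0,0],"rot": [0,0,0],"hand": 1}
    - {"travel": [0,0,0],"rot": [0,0,0],"hand": 1}
    - {"travel": [0,0,0],"rot": [0,0,0],"hand": 0}
    - {"travel": [0,0,0],"rot": [0,0,0],"hand": 0}
    - {"travel": [0,0,0],"rot": [0,0,0],"hand": 0}
    - {"travel": [0,0,0],"rot": [0,0,0],"hand": 0}

```text
clock: 32.3
position: [528.1, 219.6, 0.9]
ee_rot: [-0.616, 0.788, -0.0, 0.001]
contact_force: [-0.7, -0.1, 6.3]
gripper_width: 52.5
grasp_force: 66.3
```

Emit:
servo_tool:
  motion:
    - {"travel": [0,0,0],"rot": [0,0,0],"hand": 0}
    - {"travel": [0,0,0],"rot": [0,0,0],"hand": 0}
    - {"travel": [0,0,0],"rot": [0,0,0],"hand": 0}

```text
clock: 32.55
position: [528.1, 219.6, 1.0]
ee_rot: [-0.616, 0.788, -0.0, 0.001]
contact_force: [-0.9, -1.2, 6.7]
gripper_width: 52.5
grasp_force: 66.3
```

```bash
python3 go.py "[(528.5,219.6,140),(548,-107.6,140)]" -1.639
```

```text
tool mm [  -0.3   -0.6 -139. ] frac [-0.0011 -0.0025 -0.5562] rows 3.5
tool mm [ 3.129e+02 -9.760e+01 -3.000e-01] frac [ 1.2517e+00 -3.9030e-01 -1.1000e-03] rows 8.2
t 32.55 pos [528.1 219.6   1. ] xang -1.8135 tilt [0.0019 0.0009] F [-0.9 -1.2  6.7] w 52.5 g 66.3 q [ 0.68  0.56 -0.38  0.   -0.63 -0.92]
rot z frac -0.02778
```

Emit:
servo_tool:
  motion:
    - {"travel": [0,0,-0.07],"rot": [0,0,0],"hand": 0}
    - {"travel": [0,0,-0.13],"rot": [0,0,0],"hand": 0}
    - {"travel": [0,0,-0.13],"rot": [0,0,0],"hand": 0}
    - {"travel": [0,0,-0.13],"rot": [0,0,0],"hand": 0}
    - {"travel": [0,0,-0.1],"rot": [0,0,0],"hand": 0}
    - {"travel": [0.139,-0.0434,0],"rot": [0,0,0],"hand": 0}
    - {"travel": [0.139,-0.0434,0],"rot": [0,0,0],"hand": 0}
    - {"travel": [0.139,-0.0434,0],"rot": [0,0,0],"hand": 0}
    - {"travel": [0.139,-0.0434,0],"rot": [0,0,0],"hand": 0}
    - {"travel": [0.139,-0.0434,0],"rot": [0,0,0],"hand": 0}

```text
clock: 33.38
position: [535.8, 35.7, 137.7]
ee_rot: [-0.616, 0.788, 0.001, -0.002]
contact_force: [1.0, 0.0, -7.6]
gripper_width: 52.7
grasp_force: 66.2
```

Emit:
servo_tool:
  motion:
    - {"travel": [0.139,-0.0434,0],"rot": [0,0,0],"hand": 0}
    - {"travel": [0.139,-0.0434,0],"rot": [0,0,0],"hand": 0}
    - {"travel": [0.139,-0.0434,0],"rot": [0,0,0],"hand": 0}
    - {"travel": [0.139,-0.0434,0],"rot": [0,0,0],"hand": 0}
    - {"travel": [0,0,0],"rot": [0,0,-0.0139],"hand": 0}
    - {"travel": [0,0,0],"rot": [0,0,-0.0139],"hand": 0}
    - {"travel": [0,0,0],"rot": [0,0,0],"hand": 0}
    - {"travel": [0,0,0],"rot": [0,0,0],"hand": 0}
    - {"travel": [0,0,0],"rot": [0,0,0],"hand": 0}

```text
clock: 34.13
position: [545.9, -107.5, 138.7]
ee_rot: [-0.682, 0.732, 0.001, -0.001]
contact_force: [0.1, -0.2, -6.4]
gripper_width: 52.4
grasp_force: 66.2
```

```bash
python3 go.py "[(548,-107.6,53)]" -1.639
python3 - <<'E'
from m import *
im,X=cloud('side');Z=X[...,2];save('side4.png',cv2.resize(im[100:300,160:400],(720,600)))
for lo,hi in((46,56),(150,175),(130,150)):
    m=(im.min(-1)>120)&(abs(X[...,0]-548)<80)&(abs(X[...,1]+107)<90)&(Z>lo)&(Z<hi);Q=X[m].astype(np.float32)
    print(lo,len(Q),cv2.minAreaRect(Q[:,:2]) if len(Q)>9 else 0)
E
```

```text
tool mm [ 0.  -2.3 85.7] frac [ 1.000e-04 -9.200e-03  3.426e-01] rows 2.1
t 34.1333 pos [ 545.9 -107.5  138.7] xang -1.6411 tilt [-0.0023  0.0004] F [ 0.1 -0.2 -6.4] w 52.4 g 66.2 q [ 0.1   0.36 -0.29 -0.   -0.93 -0.17]
rot z frac -0.00034Traceback (most recent call last):
  File "<stdin>", line 5, in <module>
cv2.error: OpenCV(4.12.0) /io/opencv/modules/imgproc/src/convhull.cpp:143: error: (-215:Assertion failed) total >= 0 && (depth == CV_32F || depth == CV_32S) in function 'convexHull'
```

View pics/side4.png

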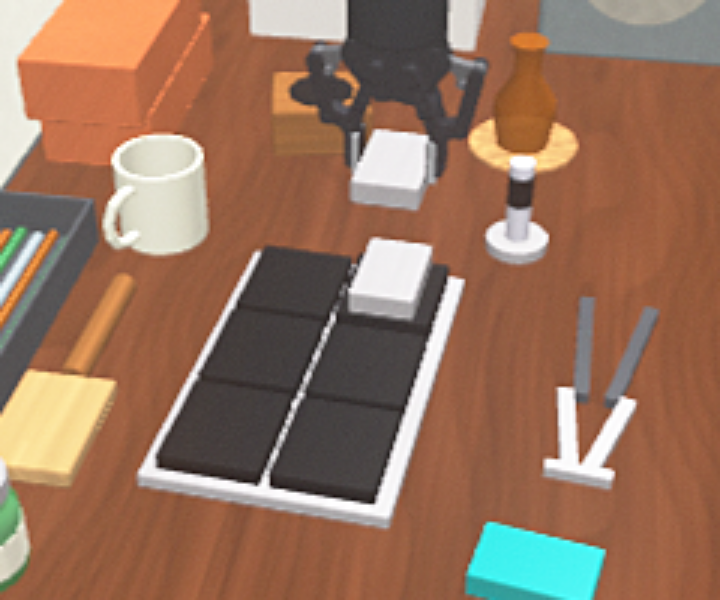

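Plate 1 sits on the proud pad, at (392,275) in the crop, and plate 2 is held above it. I measure plate 1 and the tray rim in the same view.

Run:
```python
from m import *
im,X=cloud('side');Z=X[...,2]
def r(m):
    Q=np.ascontiguousarray(X[m][:,:2],np.float32);return len(Q),cv2.minAreaRect(Q),np.median(X[m],0)
W=(abs(X[...,0]-548)<80)&(abs(X[...,1]+107)<90)
for lo,hi in((47,55),(130,175)): print(lo,r((im.min(-1)>150)&W&(Z>lo)&(Z<hi)))
T=(abs(X[...,0]-597)<150)&(abs(X[...,1]+15)<200)&(Z>6)&(Z<34)&((im.min(-1)>110)&(Z<16)|(im.max(-1)<90))
n,l,s,c=cv2.connectedComponentsWithStats(cv2.morphologyEx(T.astype(np.uint8),cv2.MORPH_OPEN,np.ones((3,3))));print('tray',r(l==1+np.argmax(s[1:,4])))
```

```text
47 (438, ((546.4535522460938, -105.57173919677734), (87.77886962890625, 54.63567352294922), 86.38461303710938), array([ 546.21373887, -103.69793207,   51.09158758]))
130 (570, ((546.409423828125, -106.0294189453125), (86.75727081298828, 66.83735656738281), 84.18882751464844), array([546.84208806, -91.52634378, 157.53203359]))
tray (5729, ((593.5863647460938, -12.925079345703125), (299.8262634277344, 188.47256469726562), 86.15460968017578), array([594.32398255,  32.4030363 ,  25.46916972]))
```

Plate 1 is within about 2 mm of the pad centre and parallel to it. Lower plate 2.

Emit:
servo_tool:
  motion:
    - {"travel": [0,-0.009,0.08],"rot": [0,0,0],"hand": 0}
    - {"travel": [0,0,0.1],"rot": [0,0,0],"hand": 0}
    - {"travel": [0,0,0.09],"rot": [0,0,0],"hand": 0}
    - {"travel": [0,0,0.04],"rot": [0,0,0],"hand": 0}
    - {"travel": [0,0,0.015],"rot": [0,0,0],"hand": 0}
    - {"travel": [0,0,0],"rot": [0,0,0],"hand": 0}
    - {"travel": [0,0,0],"rot": [0,0,0],"hand": 0}
    - {"travel": [0,0,0],"rot": [0,0,0],"hand": 0}

```text
clock: 34.9
position: [550.4, -107.9, 60.0]
ee_rot: [-0.683, 0.731, -0.001, 0.001]
contact_force: [-0.3, 0.0, -6.1]
gripper_width: 52.6
grasp_force: 66.1
```

```bash
python3 go.py "[(548.1,-107.6,52)]" -1.639
```

```text
tool mm [-0.2  2.3  8. ] frac [-0.0007  0.0093  0.032 ] rows 0.2
t 34.9 pos [ 550.4 -107.9   60. ] xang -1.639 tilt [ 0.0034 -0.0001] F [-0.3  0.  -6.1] w 52.6 g 66.1 q [ 0.1   0.46 -0.37  0.   -0.74 -0.16]
rot z frac 1e-05
```

Emit:
servo_tool:
  motion:
    - {"travel": [0,0.009,0.014],"rot": [0,0,0],"hand": 0}
    - {"travel": [0,0,0.008],"rot": [0,0,0],"hand": 0}
    - {"travel": [0,0,0.004],"rot": [0,0,0],"hand": 0}
    - {"travel": [0,0,0],"rot": [0,0,0],"hand": 0}
    - {"travel": [0,0,0],"rot": [0,0,0],"hand": 0}
    - {"travel": [0,0,0],"rot": [0,0,0],"hand": 0}

```text
clock: 35.4
position: [546.9, -107.9, 52.1]
ee_rot: [-0.682, 0.731, -0.0, 0.0]
contact_force: [-0.7, 0.7, -6.2]
gripper_width: 52.1
grasp_force: 66.2
```

Emit:
servo_tool:
  motion:
    - {"travel": [0,0,0.003],"rot": [0,0,0],"hand": 0}
    - {"travel": [0,0,0],"rot": [0,0,0],"hand": 0}
    - {"travel": [0,0,0],"rot": [0,0,0],"hand": 0}
    - {"travel": [0,0,0],"rot": [0,0,0],"hand": 0}

```text
clock: 35.73
position: [546.9, -107.9, 52.0]
ee_rot: [-0.683, 0.731, -0.0, 0.0]
contact_force: [-3.3, 0.5, 2.3]
gripper_width: 52.8
grasp_force: 67.3
```

```bash
python3 go.py "[(548.1,-107.6,52)]" -1.639
```

```text
tool mm [-0.4 -1.2 -0. ] frac [-0.0016 -0.0047 -0.0001] rows 0.0
t 35.7333 pos [ 546.9 -107.9   52. ] xang -1.6392 tilt [ 0.0006 -0.0002] F [-3.3  0.5  2.3] w 52.8 g 67.3 q [ 0.1   0.47 -0.38  0.   -0.72 -0.16]
rot z frac -4e-05
```

Resting on plate 1. Release and rise well clear.

Emit:
servo_tool:
  motion:
    - {"travel": [0,0,0],"rot": [0,0,0],"hand": 1}
    - {"travel": [0,0,0],"rot": [0,0,0],"hand": 1}
    - {"travel": [0,0,0],"rot": [0,0,0],"hand": 1}
    - {"travel": [0,0,0],"rot": [0,0,0],"hand": 1}
    - {"travel": [0,0,0],"rot": [0,0,0],"hand": 1}
    - {"travel": [0,0,-0.1],"rot": [0,0,0],"hand": 1}
    - {"travel": [0,0,-0.14],"rot": [0,0,0],"hand": 1}
    - {"travel": [0,0,-0.14],"rot": [0,0,0],"hand": 1}
    - {"travel": [0,0,-0.14],"rot": [0,0,0],"hand": 1}
    - {"travel": [0,0,0],"rot": [0,0,0],"hand": 1}

```text
clock: 36.57
position: [551.4, -108.3, 189.3]
ee_rot: [-0.683, 0.73, -0.006, 0.005]
contact_force: [1.2, -0.7, 1.0]
gripper_width: 85.2
grasp_force: 0.0
```

Run:
```python
from m import *
im,X=cloud('side');Z=X[...,2];save('side5.png',im)
def r(m):
    Q=np.ascontiguousarray(X[m][:,:2],np.float32);return len(Q),cv2.minAreaRect(Q),np.median(X[m],0)
W=(abs(X[...,0]-548)<80)&(abs(X[...,1]+107)<90)
print(r((im.min(-1)>150)&W&(Z>67)&(Z<75)))
```

```text
(441, ((545.251953125, -106.46875), (86.88201904296875, 53.83477783203125), 86.43961334228516), array([ 544.81954378, -102.04445093,   71.0625257 ]))
```

View pics/side5.png

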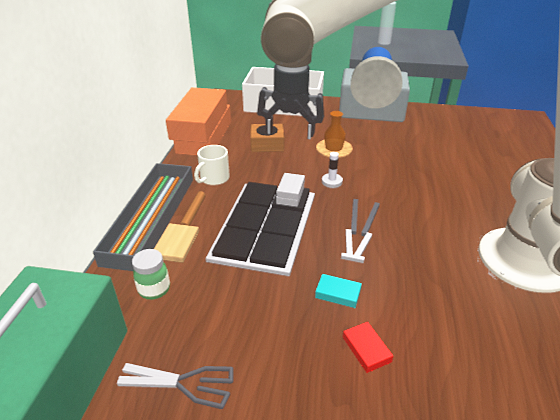

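The pile at (290,190) is flush and square on the proud pad. The probe at (332,180) and the vase at (336,133) both stand upright, and no other steel plates are on the bench.

Emit:
servo_tool:
  motion:
    - {"travel": [0,0,0],"rot": [0,0,0],"hand": 1}
    - {"travel": [0,0,0],"rot": [0,0,0],"hand": 1}
    - {"travel": [0,0,0],"rot": [0,0,0],"hand": 1}
    - {"travel": [0,0,0],"rot": [0,0,0],"hand": 1}

```text
clock: 36.95
position: [546.1, -107.9, 179.8]
ee_rot: [-0.682, 0.731, 0.001, -0.001]
contact_force: [-0.3, -0.1, 0.5]
gripper_width: 85.5
grasp_force: 0.0
```

```bash
python3 -c "
from bench import job_done
print(job_done())"
```

```text
the job is handed in; nothing more can be done
None
```

I handed the job in at about 37 s, with no verdict returned: the vase is on the mat, all six pads were probed in order, the near-row right pad (spot3) is the proud one, the probe stands on the bench, and both steel plates are stacked square on that pad, within about 3 mm of its centre.

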